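# Rack the die plates and lock them in with keeper pins

## Robot

A 6-joint arm with a two-finger parallel gripper is mounted at the origin on the work surface. World frame = base frame: x ahead of the robot, y to its left, z up, the work surface at z = 0. Lengths are in m, angles in rad, forces in N, time in s.
With the tool pointing down it reaches from about 0.375 to 0.975 m from the base axis. Payload 3.8 kg.
Tool frame: the origin (TCP) lies midway between the tips of the shut fingers; the grasp point (between the pads) lies 19 mm behind it; z points along the fingers, y is the line along which they close (so a half turn about z gives the same grasp; the last joint's range is limited). The gripper opens to 88 mm and grips with 3 to 60 N. Pads are 18 mm wide; open, the fingers measure 123 mm over their backs; the gripper's body (75 mm by 187 mm) begins 45 mm behind the grasp point.
Start: joints at [-1.222, 0.264, 1.604, -0, 1.274, -0.037], TCP at [0.254, -0.625, 0.239] pointing down, gripper open.
Joint ranges: [-2.63, 2.63], [-0.94, 2.18], [0.31, 2.57], [-1.31, 4.45], [0, 2.66], [-2.55, 2.55]. Speed limits (rad/s): [2.57, 2.57, 3.14, 3.14, 3.14, 3.14].

## Interface

Orientations are given as a rotation vector (axis times angle).
In Python, from cell import r, eyes gives the robot as it stands. The module is installed in compiled form; this text tells all that it offers.
- The arm moves only by the shell command python3 -m creep 'ROWS' [OPENING] [FORCE]. ROWS is a JSON object of lists of equal length, an entry for each row: "linear": the shift along the world's x, y, z in m, a list of three; "turn": the turn, a rotation vector about the world's x, y, z in rad, a list of three. In form: {"linear": [[dx, dy, dz], ...], "turn": [[wx, wy, wz], ...]}. A call has 1 to 5 rows; each row shifts and turns the commanded pose from where the row before left it; what a row does not reach is not made up. A row lasts 1/8 s, in which the tool goes at most 62.5 mm and 10.7 degrees, less where a joint would pass 70% of its speed; a pose out of reach is approached as far as the arm can. A call is refused whole if a number of a shift passes 0.0625 or a number of a turn 0.188, either way. A call with a gripper value outside its range is refused whole. OPENING is the closure, from 0 (fully open) to 1 (shut), set as the call begins (- or left out, the last holds). The fingers move at their own pace and stop on an object; FORCE is the grip in N (left out, the last holds). Time passes only in rows, so rows that do not move let the fingers close. It gives the time, the measured TCP pose, the force, the opening and the grip force at its end, in the units of the state.
- r.get_state(): the state, without advancing time (a new reading comes with each control period).
- eyes.grab_frame(name): name is "scene" or "top" or "wrist"; returns (picture, depth): 420x560x3 uint8, blue, green, red; 420x560 float32, m along the optical axis (not along the pixel's ray), 0 where there is no reading.
- eyes.calibration(name): a dict with "intrinsics" (3x3 intrinsics, pixels), "rvec" (rotation vector, rad) and "tvec" (3), from world to camera coordinates, as OpenCV has them. Camera axes: x right, y down, z forward; pixel columns grow to the right and rows downward; lengths in m; the calibration is good to about 2 mm. The wrist camera is an equidistant fisheye: a pixel r from the principal point sees the ray r / f radians off the axis. A picture is of the moment at which its call begins: read the wrist's pose just before it. calibration takes no time and is no camera call; for the wrist camera it gives the pose at the moment of the call.
- r.finish_job(): hands the job in; it is judged then, once.
Trained networks look in the newest picture that a camera, given by its name, has taken for a name from the list of things; names that differ only in an ending like _2 or _b are one class to them, and where a whole thing is asked for, a point or a joint stands for the part that bears it (a point fixed in the world has none). Each returns a list of dicts, best first, with "score" (0 to 1); they miss things now and then, are a little off and sometimes report something else, mostly with a low value. They report only what shows in the picture. A call takes as long as a camera call. They do not tell look-alikes from the thing itself.
- eyes.masks_of(camera, query): "region" (420x560 bool, what is visible of it) and "rect" ([left, top, width, height] in pixels, round what is visible of it).
The state is a dict: "time_s": time; "joint_positions": joint angles; "qd": joint speeds; "joint_efforts": joint torques, N m; "ee_pos": TCP position; "orientation": TCP orientation; "contact_force": force on the tool from outside, world axes, zero at the start; "moment": the same for the moment, N m; "width": finger opening in m; "finger_force": force on a finger pad.
Only numpy, scipy, OpenCV 4.12 (cv2) and the standard library are available. Lean on these libraries where they do the work, as an engineer would, in place of code of your own. Each camera call takes 0.05 s, during which the arm holds its last target. There are 200 camera calls.

## Task

Put the die plates away: slide every die plate from the board into a slot of its own in the green die rack, any slot, fully home against the stop. Once all of them are home, lock each one in by standing a keeper pin, taken from behind the slots, fully down in the bore in front of its slot. Leave the other tools and scraps on the bench where they are.

Things in the scene. Friction and masses are not known exactly. Their poses are not given: they have to be found in the camera images.
- rack: die rack, fixed: block 210 x 260 mm with a green deck 45 mm above the bench, three slots side by side on it, an apron of deck 40 mm deep before the mouths and, behind the slots (x = 145 mm, y = -75, 0, 75 mm), three bores where the keeper pins start. Origin: at bench height under the middle slot's mouth; x is the way plates slide in, z up
- slot0 (a point): middle of the mouth of slot 0, on its floor (the deck); rack axes, x leads in. Slot: 63 mm wide between steel rails with rounded noses, stop at x = 112 mm, open above but for lips over the rails (underside 13 mm, top 18 mm above the deck) that overhang 6 mm each side from x = 12 mm on
- slot1 (a point): middle of the mouth of slot 1, on its floor (the deck); rack axes, x leads in. Slot: 63 mm wide between steel rails with rounded noses, stop at x = 112 mm, open above but for lips over the rails (underside 13 mm, top 18 mm above the deck) that overhang 6 mm each side from x = 12 mm on
- slot2 (a point): middle of the mouth of slot 2, on its floor (the deck); rack axes, x leads in. Slot: 63 mm wide between steel rails with rounded noses, stop at x = 112 mm, open above but for lips over the rails (underside 13 mm, top 18 mm above the deck) that overhang 6 mm each side from x = 12 mm on
- bore0 (a point): mouth of the keeper bore in front of slot 0, on the deck, 11 mm before the slot's mouth, between two short yellow marks: 18.5 mm wide, 25 mm deep
- bore1 (a point): mouth of the keeper bore in front of slot 1, on the deck, 11 mm before the slot's mouth, between two short yellow marks: 18.5 mm wide, 25 mm deep
- bore2 (a point): mouth of the keeper bore in front of slot 2, on the deck, 11 mm before the slot's mouth, between two short yellow marks: 18.5 mm wide, 25 mm deep
- board: plywood board lying fixed on the bench, 340 (x) x 370 (y) x 25 mm, the die plates lie on it; origin at the centre of its underside
- plate_red: aluminium die plate, 110 (x) x 60 (y) x 10 (z) mm, about 0.2 kg, two dark rectangles and a red stripe on top; lies flat on the board at the start (may be absent); origin at the centre of its underside, x along its length; either end may go in first
- plate_blue: aluminium die plate, 110 (x) x 60 (y) x 10 (z) mm, about 0.2 kg, two dark rectangles and a blue stripe on top; lies flat on the board at the start (may be absent); origin at the centre of its underside, x along its length; either end may go in first
- plate_yellow: aluminium die plate, 110 (x) x 60 (y) x 10 (z) mm, about 0.2 kg, two dark rectangles and a yellow stripe on top; lies flat on the board at the start (may be absent); origin at the centre of its underside, x along its length; either end may go in first
- pin0: keeper pin, upright, 90 mm tall in all: steel shaft 16 mm thick with a smaller foot, and from 60 to 90 mm above the foot an orange grip 28 mm across; origin at the foot, z along the pin; all three pins are alike and any may be used at any slot; seated in a bore its foot is 20 mm above the bench
- pin1: keeper pin, upright, 90 mm tall in all: steel shaft 16 mm thick with a smaller foot, and from 60 to 90 mm above the foot an orange grip 28 mm across; origin at the foot, z along the pin; all three pins are alike and any may be used at any slot; seated in a bore its foot is 20 mm above the bench
- pin2: keeper pin, upright, 90 mm tall in all: steel shaft 16 mm thick with a smaller foot, and from 60 to 90 mm above the foot an orange grip 28 mm across; origin at the foot, z along the pin; all three pins are alike and any may be used at any slot; seated in a bore its foot is 20 mm above the bench
- mallet: bystander, leave alone: wooden mallet, about 300 mm long, on the right; origin at its underside
- duct_ring: bystander, leave alone: open ring of bent duct sheet, 100 mm across, 70 mm high, on the right; origin at its underside
- rivet_tin: bystander, leave alone: tin of rivets, 70 mm across, 80 mm high, at the far edge; origin at its underside
- hammer: bystander, leave alone: hammer lying at the far edge; origin at its underside
- angle_strip: bystander, leave alone: steel angle strip, 160 mm long, on the left near the robot; origin at its underside
- offcut: bystander, leave alone: copper-coloured offcut 90 x 60 x 20 mm, on the left; origin at its underside
- screwdriver: bystander, leave alone: screwdriver lying on the left; origin at its underside
- brass_scrap: bystander, leave alone: brass scrap 70 x 50 x 5 mm lying on the board; origin at its underside
Not all that is in view belongs to the job. What is shaped like the plate_red but orange is not meant. What is shaped like the plate_yellow but pink is not meant.

How it is judged:
On the way:
1. every die plate is fully home in a slot of the rack (x of plate_red in the frame of rack between 0.049 and 0.064 m and y of plate_red in the frame of rack between -0.085 and 0.085 m and z of plate_red in the frame of rack between 0.042 and 0.049 m and angle between the x axis of each of plate_red, plate_blue, plate_yellow and the x axis of rack, either way round below 0.06 rad and angle between each of plate_red, plate_blue, plate_yellow's own z axis and vertical below 0.05 rad and x of plate_blue in the frame of rack between 0.049 and 0.064 m and y of plate_blue in the frame of rack between -0.085 and 0.085 m and z of plate_blue in the frame of rack between 0.042 and 0.049 m and x of plate_yellow in the frame of rack between 0.049 and 0.064 m and y of plate_yellow in the frame of rack between -0.085 and 0.085 m and z of plate_yellow in the frame of rack between 0.042 and 0.049 m), for 0.2 s.
At the end, for the whole second after the job is handed in: Every die plate present lies flat on the deck in a slot, within 8 mm of touching the stop, and a keeper pin stands upright (within 0.2 rad) and fully down (within 5 mm) in the bore in front of each loaded slot; all at rest (all of step 1 and ((horizontal distance between pin0 and plate_red below 0.083 m and x of pin0 in the frame of rack between -0.02 and 0 m and z of pin0 in the frame of rack below 0.025 m and angle between pin0's own z axis and vertical below 0.2 rad and linear speed of pin0 below 0.03 m/s) or (horizontal distance between pin1 and plate_red below 0.083 m and x of pin1 in the frame of rack between -0.02 and 0 m and z of pin1 in the frame of rack below 0.025 m and angle between pin1's own z axis and vertical below 0.2 rad and linear speed of pin1 below 0.03 m/s) or (horizontal distance between pin2 and plate_red below 0.083 m and x of pin2 in the frame of rack between -0.02 and 0 m and z of pin2 in the frame of rack below 0.025 m and angle between pin2's own z axis and vertical below 0.2 rad and linear speed of pin2 below 0.03 m/s)) and ((horizontal distance between pin0 and plate_blue below 0.083 m and x of pin0 in the frame of rack between -0.02 and 0 m and z of pin0 in the frame of rack below 0.025 m and angle between pin0's own z axis and vertical below 0.2 rad and linear speed of pin0 below 0.03 m/s) or (horizontal distance between pin1 and plate_blue below 0.083 m and x of pin1 in the frame of rack between -0.02 and 0 m and z of pin1 in the frame of rack below 0.025 m and angle between pin1's own z axis and vertical below 0.2 rad and linear speed of pin1 below 0.03 m/s) or (horizontal distance between pin2 and plate_blue below 0.083 m and x of pin2 in the frame of rack between -0.02 and 0 m and z of pin2 in the frame of rack below 0.025 m and angle between pin2's own z axis and vertical below 0.2 rad and linear speed of pin2 below 0.03 m/s)) and ((horizontal distance between pin0 and plate_yellow below 0.083 m and x of pin0 in the frame of rack between -0.02 and 0 m and z of pin0 in the frame of rack below 0.025 m and angle between pin0's own z axis and vertical below 0.2 rad and linear speed of pin0 below 0.03 m/s) or (horizontal distance between pin1 and plate_yellow below 0.083 m and x of pin1 in the frame of rack between -0.02 and 0 m and z of pin1 in the frame of rack below 0.025 m and angle between pin1's own z axis and vertical below 0.2 rad and linear speed of pin1 below 0.03 m/s) or (horizontal distance between pin2 and plate_yellow below 0.083 m and x of pin2 in the frame of rack between -0.02 and 0 m and z of pin2 in the frame of rack below 0.025 m and angle between pin2's own z axis and vertical below 0.2 rad and linear speed of pin2 below 0.03 m/s)) and linear speed of each of plate_red, plate_blue, plate_yellow below 0.03 m/s).
It fails at once if another thing on the bench is shifted by more than 50 mm (distance of any of mallet, duct_ring, rivet_tin, hammer, angle_strip, offcut, screwdriver, brass_scrap from where it was at the start of the episode above 0.05 m).
Of plate_red, plate_blue, plate_yellow only 2 to 3 are there at a start; the rules pass over those that are not, and their reading is None.
At some moment in a run one of plate_red, plate_blue, plate_yellow may be knocked a few centimetres aside while the robot is not near it.
It also fails if it takes over 210 s, if anything falls off the work surface, if the arm or the gripper's body presses on something with over 40 N, if the wrist force passes 120 N, or if a joint passes its speed limit or range.

## Working session

There is one attempt and no reset: what is moved stays moved. The work goes in short steps, Python scripts to look and compute and a shell command to move; the robot and the scene stay as the last step left them, time stands still between calls to the robot, and variables do not carry over. Pictures are saved under pics/ and viewed, at most 15 in all, crops included, and the job is handed in when it is done.

```bash
mkdir -p pics; ls; python3 - <<'E'
from cell import r, eyes
import cv2
for n in ("scene","top"):
    p,d=eyes.grab_frame(n); cv2.imwrite(f"pics/{n}0.png",p)
    c=eyes.calibration(n); print(n,c)
print(r.get_state())
E
```

```text
pics
scene {'intrinsics': array([[383.85570661,   0.        , 281.79868291],
       [  0.        , 383.85570661, 210.16619944],
       [  0.        ,   0.        ,   1.        ]]), 'rvec': array([ 0.92890385,  2.39302776, -1.17533454]), 'tvec': array([ 0.34340477, -0.17351133,  1.4124193 ])}
top {'intrinsics': array([[504.25879051,   0.        , 269.7497058 ],
       [  0.        , 504.25879051, 210.64210567],
       [  0.        ,   0.        ,   1.        ]]), 'rvec': array([ 2.07507529, -2.14976025,  0.22558185]), 'tvec': array([0.06833394, 0.52060981, 1.45266481])}
{'time_s': 0.1, 'joint_positions': array([-1.22189882e+00,  2.64637379e-01,  1.60521541e+00,  9.13755706e-07,
        1.27368380e+00, -3.69023862e-02]), 'qd': array([-1.45794156e-03, -1.36274003e-03, -3.00239933e-03,  4.87980264e-05,
       -3.00352630e-04, -9.54462029e-04]), 'joint_efforts': array([ 8.02286086e-04, -5.03617930e+01, -3.58071363e+01,  7.31397397e-02,
        2.32865370e-02, -5.63876711e-05]), 'ee_pos': array([ 0.25378547, -0.62479794,  0.23755164]), 'orientation': array([-3.08143894e+00, -6.01893127e-01,  4.72767515e-04]), 'contact_force': array([ 0.79154735,  0.32137352, -0.15653691]), 'moment': array([ 0.06392748, -0.0370611 ,  0.03139698]), 'finger_force': 0.0, 'width': 0.08779373145986155}
```

View pics/top0.png

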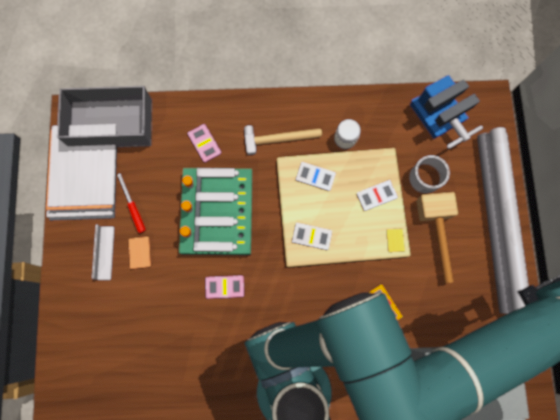

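View pics/scene0.png

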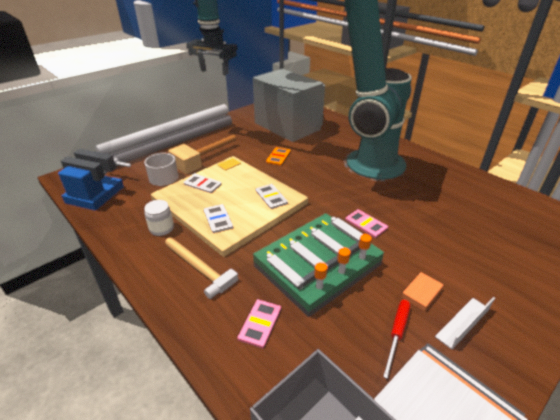

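The top view shows:
- Aluminium plates on the board: red (377,195), blue (316,176) and yellow (313,236).
- Look-alikes: orange plate (385,300) and pink plates (204,142) and (225,287), all off the board, so not meant.
- Rack at (216,211), with its mouths facing right and the pins on the left at (186,181), (186,206) and (186,231).

```bash
cat > h.py <<'E'
from cell import r, eyes
import cv2, numpy as np
from scipy.spatial.transform import Rotation as R
def toworld(cam,uv,z,c=None):
    c=c or eyes.calibration(cam); K=c["intrinsics"]; M=cv2.Rodrigues(c["rvec"])[0]; t=c["tvec"]
    uv=np.asarray(uv,float).reshape(-1,2)
    n=np.c_[(uv[:,0]-K[0,2])/K[0,0],(uv[:,1]-K[1,2])/K[1,1]]
    if cam=="wrist":
        th=np.linalg.norm(n,axis=1,keepdims=True); n=np.c_[n/th*np.sin(th),np.cos(th)]
    else: n=np.c_[n,np.ones(len(n))]
    w=n@M; o=-M.T@t
    return (o+w*((z-o[2])/w[:,2])[:,None])[:,:2]
def topix(cam,P,c=None):
    c=c or eyes.calibration(cam);P=np.asarray(P,float).reshape(-1,3)
    q=P@cv2.Rodrigues(c["rvec"])[0].T+c["tvec"]; K=c["intrinsics"]
    if cam=="wrist":
        rr=np.linalg.norm(q[:,:2],axis=1,keepdims=True); n=q[:,:2]/rr*np.arctan2(rr,q[:,2:])
    else: n=q[:,:2]/q[:,2:]
    return n@np.diag([K[0,0],K[1,1]])+K[:2,2]
def rect(cam,mask,z,c=None):
    m=cv2.findContours(mask.astype(np.uint8),cv2.RETR_EXTERNAL,cv2.CHAIN_APPROX_NONE)[0]
    m=max(m,key=cv2.contourArea)
    w=toworld(cam,m.reshape(-1,2),z,c)
    (cx,cy),(a,b),ang=cv2.minAreaRect((w*1000).astype(np.float32))
    if a<b: a,b,ang=b,a,ang+90
    ang=(ang+90)%180-90
    return np.round([cx,cy,a,b,ang],1)
def tcp():
    s=r.get_state(); M=R.from_rotvec(s["orientation"]).as_matrix()
    print("t%.1f"%s["time_s"],"tcp",np.round(s["ee_pos"]*1000,1),"yaxis ang",round(np.degrees(np.arctan2(M[1,1],M[0,1])),2),"z",np.round(M[:,2],3),"F",np.round(s["contact_force"],1),"w",round(s["width"]*1000,1),"q6",round(s["joint_positions"][5],2))
E
python3 - <<'E'
from h import *
c=eyes.calibration("top"); p,d=eyes.grab_frame("top")
Z={"plate_red":.035,"plate_blue":.035,"plate_yellow":.035,"rack":.045,"pin0":.11,"board":.025}
for n,z in Z.items():
    for m in eyes.masks_of("top",n)[:4]:
        print(n,round(m["score"],2),m["rect"],rect("top",m["region"],z,c),m["region"].sum())
E
```

```text
plate_red 0.71 [370.9, 285.5, 30.0, 35.9] [ 248.  -284.5  112.1   37.8   43.2] 217
plate_red 0.66 [356.8, 179.8, 41.8, 36.3] [ 564.  -276.9  114.    66.4  -69.9] 764
plate_blue 0.92 [298.2, 161.1, 36.6, 29.2] [631.3 -93.  110.3  64.2  69.6] 712
plate_blue 0.25 [179.5, 168.0, 72.1, 85.2] [533.6 213.1 266.9 213.5  -2.4] 5797
plate_yellow 0.74 [292.5, 221.1, 38.1, 29.9] [445.1 -72.2 109.1  61.5  75.5] 726
plate_yellow 0.64 [200.8, 278.9, 45.2, 17.4] [305.7 192.1 106.5  58.2  88. ] 739
plate_yellow 0.59 [190.8, 124.9, 29.7, 37.7] [750.5 247.4 110.2  58.8  28. ] 617
rack 0.89 [178.1, 170.2, 77.3, 85.1] [530.9 211.6 265.8 212.2  -3. ] 5720
rack 0.47 [274.2, 149.2, 136.5, 116.6] [ 533.2 -166.7  370.5  341.8  -87.2] 11005
rack 0.19 [386.0, 227.9, 21.3, 25.6] [ 421.1 -320.3   69.    55.1   -2. ] 408
pin0 0.46 [180.9, 176.0, 12.2, 14.5] [ 6.047e+02  2.867e+02  3.660e+01  2.620e+01 -2.000e-01] 104
pin0 0.45 [180.5, 199.2, 11.0, 15.9] [ 5.317e+02  2.897e+02  3.890e+01  3.170e+01 -2.000e-01] 129
pin0 0.41 [178.4, 227.0, 13.3, 10.4] [458.8 294.   35.2  26.   43.5] 101
board 0.58 [277.8, 150.6, 130.0, 115.9] [ 535.  -168.5  373.8  345.5  -87.2] 10701
board 0.55 [292.2, 222.6, 38.8, 28.7] [446.8 -72.3 109.1  58.2  75.5] 678
```

```bash

python3 -m creep '{"linear":[[0.05,0.04,0.01],[0.05,0.05,0.01],[0.05,0.05,0.01],[0.05,0.05,0.01],[0.05,0.05,0.01]],"turn":[[0,0,0.1],[0,0,0.1],[0,0,0.1],[0,0,0.1],[0,0,0.1]]}' 0 30
python3 -m creep '{"linear":[[0.01,0.06,0],[0,0.06,0],[0,0.06,0],[0,0.06,0],[0,0.06,0]],"turn":[[0,0,0.12],[0,0,0.12],[0,0,0.12],[0,0,0.12],[0,0,0.12]]}'
python3 -m creep '{"linear":[[0,0.06,0],[0,0.06,0],[0,0.05,0],[0,0,0],[0,0,0]],"turn":[[0,0,0],[0,0,0],[0,0,0],[0,0,0],[0,0,0]]}'
python3 - <<'E'
from h import *
tcp(); c=eyes.calibration("wrist"); p,d=eyes.grab_frame("wrist"); cv2.imwrite("pics/w1.png",p); np.savez("w1.npz",d=d,**c)
print(c, -cv2.Rodrigues(c["rvec"])[0].T@c["tvec"])
E
```

```text
time_s: 1.08
ee_pos: [0.4785, -0.4103, 0.284]
orientation: [2.836, 1.35, 0.0]
contact_force: [0.3, 0.4, 0.6]
width: 0.0882
finger_force: 0.0
time_s: 1.7
ee_pos: [0.4871, -0.1099, 0.2837]
orientation: [2.309, 2.129, 0.001]
contact_force: [0.8, 0.4, 0.8]
width: 0.0882
finger_force: 0.0
time_s: 2.33
ee_pos: [0.4872, 0.058, 0.2835]
orientation: [2.312, 2.126, -0.0]
contact_force: [-0.5, 0.3, 0.1]
width: 0.0878
finger_force: 0.0
t2.3 tcp [487.2  58.  283.5] yaxis ang -4.82 z [ 0.    -0.001 -1.   ] F [-0.5  0.3  0.1] w 87.8 q6 0.15
{'intrinsics': array([[325.1922621 ,   0.        , 277.86365195],
       [  0.        , 325.1922621 , 210.4578476 ],
       [  0.        ,   0.        ,   1.        ]]), 'rvec': array([-2.82223419,  0.11967243,  0.01785922]), 'tvec': array([-0.48120056,  0.03711086,  0.46320352])} [0.49428761 0.13837723 0.42897576]
```

View pics/w1.png

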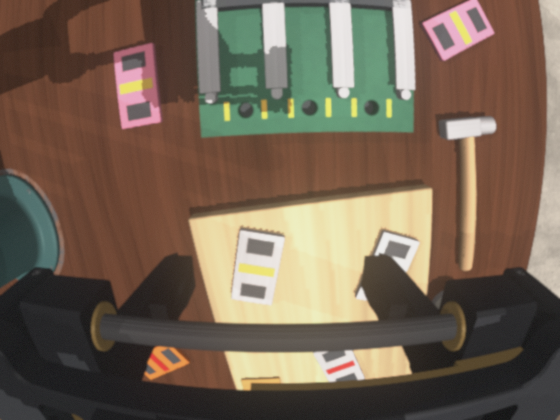

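The wrist view shows the three bores at (246,110), (309,108) and (372,108), each between its yellow marks. The yellow plate is at (258,266), blue at (390,265) and red at (340,365). I'll use the yellow marks to fix the rack frame.

```bash
python3 - <<'E'
from h import *
c=dict(np.load("w1.npz")); p=cv2.imread("pics/w1.png")
h=cv2.cvtColor(p,cv2.COLOR_BGR2HSV)
y=cv2.inRange(h,(18,100,100),(40,255,255)); y[:90]=0;y[135:]=0;y[:,:205]=0;y[:,410:]=0
n,l,s,ce=cv2.connectedComponentsWithStats(y)
M=[]
for i in range(1,n):
    if s[i,4]>10: w=toworld("wrist",ce[i],.045,c)[0]*1000; M.append(w); print("mark",ce[i].round(1),s[i,4],w.round(1))
g=cv2.inRange(h,(0,0,0),(180,255,55)); g[:98]=0;g[120:]=0;g[:,:235]=0;g[:,385:]=0
n,l,s,ce=cv2.connectedComponentsWithStats(g)
for i in range(1,n):
    if s[i,4]>20: print("dark",ce[i].round(1),s[i,4],(toworld("wrist",ce[i],.045,c)[0]*1000).round(1))
E
```

```text
mark [263.8 108.7] 111 [478.2 138.2]
mark [290.5 108. ] 112 [509.2 136.4]
mark [327.7 106.7] 107 [552.8 135.1]
mark [353.5 106.9] 109 [583.9 133.5]
mark [388.5 107.8] 108 [628.  131.3]
mark [226.5 111. ] 112 [434.4 140.1]
```

```bash
python3 - <<'E'
from h import *
c=dict(np.load("w1.npz"))
a=np.radians(87);o=np.array([.5275,.1467]);ex=np.array([np.cos(a),np.sin(a)]);ey=np.array([-ex[1],ex[0]])
p=cv2.imread("pics/w1.png")
for X,Y in [(-11,-75),(-11,0),(-11,75),(-40,-130),(-40,130),(0,-31.5),(0,31.5),(0,43.5),(0,106.5)]:
    w=o+ex*X/1000+ey*Y/1000; u=topix("wrist",[*w,.045],c)[0]; print(X,Y,(w*1000).round(1),u.round(1)); cv2.circle(p,tuple(int(v) for v in u.round()),2,(255,0,255),-1)
cv2.imwrite("pics/w1c.png",cv2.resize(p[60:150,190:420],None,fx=3.4,fy=3.4,interpolation=cv2.INTER_CUBIC))
E
```

```text
-11 -75 [601.8 131.8] [368.  107.9]
-11 0 [526.9 135.7] [305.7 107.5]
-11 75 [452.  139.6] [241.4 109.7]
-40 -130 [655.2 100. ] [409.7 132.7]
-40 130 [395.6 113.6] [197.3 136.8]
0 -31.5 [559.  145.1] [332.2  98.1]
0 31.5 [496.  148.3] [278.4  98.8]
0 43.5 [484.1 149. ] [268.   99.2]
0 106.5 [421.1 152.3] [214.5 102.2]
```

```bash
python3 - <<'E'
from h import *
c=eyes.calibration("wrist"); p,d=eyes.grab_frame("wrist"); tcp()
for n in ("plate_yellow","plate_blue"):
    for m in eyes.masks_of("wrist",n)[:4]: print(n,round(m["score"],2),m["rect"],rect("wrist",m["region"],.035,c))
c=eyes.calibration("top"); p,d=eyes.grab_frame("top")
for m in eyes.masks_of("top","plate_yellow")[:1]: print(m["rect"],rect("top",m["region"],.035,c))
E
```

```text
t2.4 tcp [487.3  57.2 283.3] yaxis ang -4.95 z [ 0. -0. -1.] F [-0.   0.3 -0.3] w 88.5 q6 0.15
plate_yellow 0.9 [419.0, 0.4, 75.4, 59.6] [743.8 242.6 108.5  58.5  27.7]
plate_yellow 0.84 [228.6, 228.8, 54.5, 73.2] [446.8 -71.3 114.3  61.7  75. ]
plate_yellow 0.79 [112.2, 41.0, 49.5, 84.9] [319.9 189.9 103.7  60.7  89.9]
plate_blue 0.84 [353.1, 230.3, 66.8, 67.4] [642.1 -62.4  63.8  50.7 -23.1]
[203.9, 275.5, 41.1, 21.6] [304.7 191.9 107.8  58.1 -88. ]
```

```bash

python3 -m creep '{"linear":[[-0.01,-0.04,-0.03],[-0.01,-0.04,-0.04],[-0.01,-0.04,-0.05],[-0.01,-0.045,-0.05],[-0.011,0,-0.05]],"turn":[[0,0,-0.04],[0,0,-0.04],[0,0,-0.04],[0,0,-0.05],[0,0,-0.006]]}' 0 30
python3 - <<'E'
from h import *
tcp(); c=eyes.calibration("wrist"); p,d=eyes.grab_frame("wrist"); cv2.imwrite("pics/w2.png",p)
for n in ("plate_yellow",):
    for m in eyes.masks_of("wrist",n)[:4]: print(n,round(m["score"],2),m["rect"],rect("wrist",m["region"],.035,c))
E
```

```text
time_s: 3.25
ee_pos: [0.4378, -0.1048, 0.0686]
orientation: [2.494, 1.905, 0.002]
contact_force: [0.2, 1.1, -0.0]
width: 0.0879
finger_force: 0.0
t3.2 tcp [ 437.8 -104.8   68.6] yaxis ang -15.25 z [ 0.003 -0.001 -1.   ] F [ 0.2  1.1 -0. ] w 87.9 q6 -0.02
plate_yellow 0.69 [217.2, 93.8, 113.3, 181.4] [446.8 -73.3 110.7  61.1  75.2]
```

View pics/w2.png

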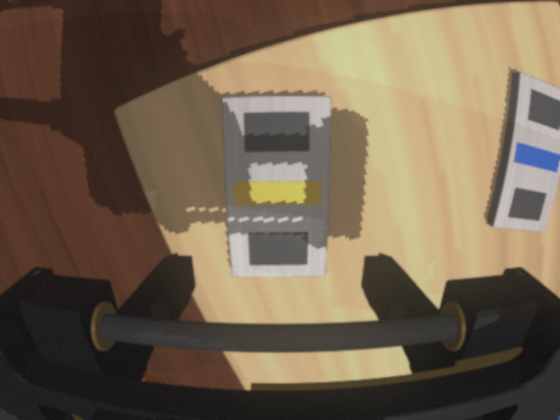

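The grey/white plate with the yellow stripe at (278,192) lies squarely between the fingers, so it's the right one. Descend and grip.

```bash

python3 -m creep '{"linear":[[-0.001,-0.005,-0.015],[0,0,-0.015],[0,0,-0.011],[0,0,0],[0,0,0]],"turn":[[0,0,0],[0,0,0],[0,0,0],[0,0,0],[0,0,0]]}' 0 30
python3 -m creep '{"linear":[[0,0,0],[0,0,0],[0,0,0],[0,0,0],[0,0,0]],"turn":[[0,0,0],[0,0,0],[0,0,0],[0,0,0],[0,0,0]]}' 1 35
python3 -m creep '{"linear":[[0,0,0],[0,0,0.01],[0,0,0.02],[0,0,0.03],[0,0,0.03]],"turn":[[0,0,0],[0,0,0],[0,0,0],[0,0,0],[0,0,0]]}' 
python3 -c "
from h import *
tcp()"
```

```text
time_s: 3.98
ee_pos: [0.437, -0.1066, 0.0286]
orientation: [2.491, 1.914, 0.001]
contact_force: [-0.5, -0.8, 1.0]
width: 0.0882
finger_force: 0.0
time_s: 4.6
ee_pos: [0.4367, -0.1068, 0.0284]
orientation: [2.491, 1.913, 0.001]
contact_force: [-0.7, -0.6, 2.8]
width: 0.0595
finger_force: 35.0
time_s: 5.22
ee_pos: [0.4356, -0.1065, 0.1188]
orientation: [-2.491, -1.913, 0.001]
contact_force: [0.0, -0.3, -2.2]
width: 0.059
finger_force: 35.0
t5.2 tcp [ 435.6 -106.5  118.8] yaxis ang -14.95 z [-0.001  0.    -1.   ] F [ 0.  -0.3 -2.2] w 59.0 q6 -0.03
```

```bash

python3 -m creep '{"linear":[[0.004,0.03,0],[0.004,0.03,0],[0.004,0.03,-0.01],[0.004,0.036,-0.02],[0,0,-0.018]],"turn":[[0,0,0.05],[0,0,0.055],[0,0,0.055],[0,0,0.056],[0,0,0]]}' 
python3 -m creep '{"linear":[[0,0,0],[0,0,0],[0,0,0]],"turn":[[0,0,0],[0,0,0],[0,0,0]]}' 
python3 - <<'E'
from h import *
tcp(); c=eyes.calibration("wrist"); p,d=eyes.grab_frame("wrist"); cv2.imwrite("pics/w3.png",p); np.savez("w3.npz",**c)
h=cv2.cvtColor(p,cv2.COLOR_BGR2HSV)
y=cv2.inRange(h,(20,120,90),(38,255,255))
n,l,s,ce=cv2.connectedComponentsWithStats(y)
for i in range(1,n):
    if 20<s[i,4]: print("mark",ce[i].round(1),s[i,4],(toworld("wrist",ce[i],.045,c)[0]*1000).round(1))
E
```

```text
time_s: 5.85
ee_pos: [0.4522, 0.0212, 0.0699]
orientation: [-2.267, -2.175, -0.0]
contact_force: [0.5, 0.1, -1.9]
width: 0.0597
finger_force: 35.0
time_s: 6.22
ee_pos: [0.4532, 0.0189, 0.0712]
orientation: [2.271, 2.169, 0.002]
contact_force: [-0.1, 0.0, -2.2]
width: 0.0593
finger_force: 35.0
t6.2 tcp [453.2  18.9  71.2] yaxis ang -2.63 z [ 0.002 -0.    -1.   ] F [-0.1  0.  -2.2] w 59.3 q6 0.03
mark [65.8  9.8] 665 [332.6 176.7]
mark [229.7  35.5] 452 [434.2 139.8]
mark [314.1  34.5] 416 [477.9 138.1]
mark [371.9  38.6] 404 [508.9 136.5]
mark [444.2  48.1] 305 [552.9 134.9]
mark [487.   57.3] 239 [583.8 133.3]
mark [536.5  70.7] 188 [628.  131.2]
mark [255.7 210.4] 1781 [442.4  43.8]
mark [325.4 209.8] 367 [481.3  42.3]
```

View pics/w3.png

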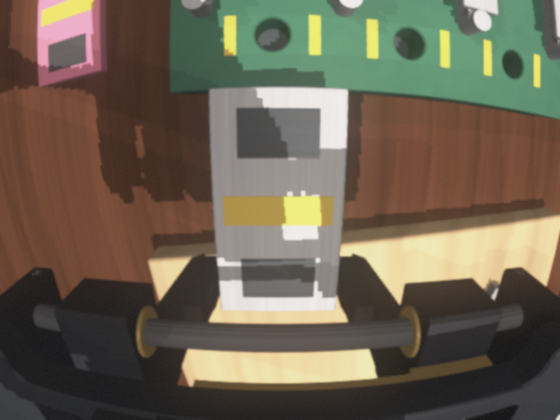

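The held yellow plate runs from its front corners (210,89) and (349,89) to its rear edge at about (280,308). The near bore is ahead of it at (272,36).

```bash
python3 - <<'E'
from h import *
c=dict(np.load("w3.npz"))
print(toworld("wrist",[(210,89),(349,89),(220,308),(339,308)],.0778,c)*1000)
m=eyes.masks_of("wrist","plate_yellow")
for k in m[:3]: print(k["score"],k["rect"],rect("wrist",k["region"],.0778,c))
E
```

```text
[[428.93092515 109.33261628]
 [487.83313729 106.68104981]
 [422.49030589   1.80693449]
 [484.59767923  -1.2563971 ]]
0.83 [207.5, 87.5, 140.6, 224.8] [455.   53.9 109.8  60.3  86.9]
0.77 [33.2, 0.0, 72.7, 86.0] [358.4 149.   49.5  43.3 -89.9]
```

```bash

python3 -m creep '{"linear":[[-0.0025,0,-0.01],[0,0,-0.0095],[0.0009,0.02,0],[0.0004,0.01,0],[0,0,0]],"turn":[[0,0,0],[0,0,0],[0,0,0],[0,0,0],[0,0,0]]}' 
python3 -m creep '{"linear":[[0,0,0],[0,0,0],[0,0,0]],"turn":[[0,0,0],[0,0,0],[0,0,0]]}' 
python3 - <<'E'
from h import *
tcp(); c=eyes.calibration("wrist"); p,d=eyes.grab_frame("wrist"); cv2.imwrite("pics/w4.png",p); np.savez("w4.npz",**c)
tcp();tcp()
m=eyes.masks_of("wrist","plate_yellow")
z=r.get_state()["ee_pos"][2]+.0066
for k in m[:2]: print(k["score"],k["rect"],rect("wrist",k["region"],z,c))
E
```

```text
time_s: 6.95
ee_pos: [0.4502, 0.0402, 0.0502]
orientation: [2.254, 2.173, -0.023]
contact_force: [-1.8, -43.3, 5.4]
width: 0.0594
finger_force: 35.0
time_s: 7.32
ee_pos: [0.4501, 0.0401, 0.0501]
orientation: [2.256, 2.172, -0.022]
contact_force: [-1.4, -41.0, 5.1]
width: 0.0595
finger_force: 35.0
t7.3 tcp [450.1  40.1  50.1] yaxis ang -2.19 z [-0.003 -0.017 -1.   ] F [ -1.4 -41.    5.1] w 59.5 q6 0.1
t7.4 tcp [450.1  40.1  50.1] yaxis ang -2.19 z [-0.003 -0.017 -1.   ] F [ -1.8 -41.5   4.2] w 59.3 q6 0.1
t7.4 tcp [450.1  40.1  50.1] yaxis ang -2.19 z [-0.003 -0.017 -1.   ] F [ -1.8 -41.5   4.2] w 59.3 q6 0.1
0.97 [208.3, 127.7, 140.3, 195.2] [451.2  61.5 101.1  60.8  87.7]
0.83 [21.7, 0.9, 75.3, 107.6] [347.1 165.5  64.5  49.1 -89.5]
```

View pics/w4.png

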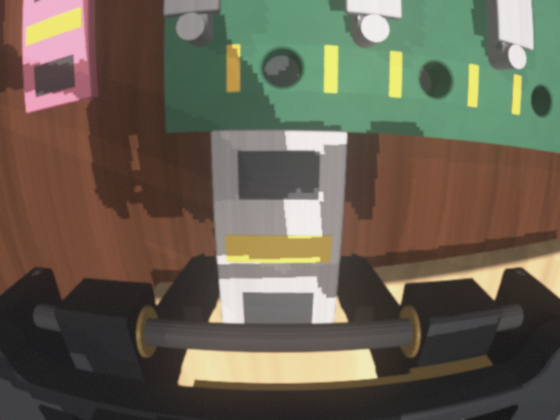

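The plate's front edge met the edge of the rack at row 130. Back off and raise, then measure the plate's tilt from depth.

```bash

python3 -m creep '{"linear":[[-0.0006,-0.015,0],[0,0,0.01],[0,0,0.005],[0,0,0],[0,0,0]],"turn":[[0,0,0],[0,0,0],[0,0,0],[0,0,0],[0,0,0]]}' 
cat >> h.py <<'E'
def pts(cam,d,mask,c):
    K=c["intrinsics"];v,u=np.nonzero(mask&(d>0)); n=np.c_[(u-K[0,2])/K[0,0],(v-K[1,2])/K[1,1]]
    if cam=="wrist":
        th=np.linalg.norm(n,axis=1,keepdims=True); n=n/th*np.tan(th)
    q=np.c_[n,np.ones(len(n))]*d[v,u][:,None]
    return (q-c["tvec"])@cv2.Rodrigues(c["rvec"])[0]
def plane(P):
    k=np.ones(len(P),bool); m=P.mean(0)
    for _ in range(5):
        A=np.c_[P[:,:2]-m[:2],np.ones(len(P))]; x=np.linalg.lstsq(A[k],P[k,2],rcond=None)[0]; k=abs(A@x-P[:,2])<.004
    return x,m,k.mean()
E
python3 - <<'E'
from h import *
tcp(); c=eyes.calibration("wrist"); p,d=eyes.grab_frame("wrist"); cv2.imwrite("pics/w5.png",p)
k=eyes.masks_of("wrist","plate_yellow")[0]; print(k["score"],k["rect"])
mask=cv2.erode(k["region"].astype(np.uint8),np.ones((7,7)))>0
P=pts("wrist",d,mask,c); x,m,f=plane(P); print("slope x,y, z at mean",x,m,f)
for z in (.06,.065,.07): print(rect("wrist",k["region"],z,c))
h=cv2.cvtColor(p,cv2.COLOR_BGR2HSV); g=cv2.inRange(h,(60,100,20),(90,255,200))>0; g[110:]=False
x,m,f=plane(pts("wrist",d,g,c)); print("deck",x,m,f)
E
```

```text
time_s: 8.05
ee_pos: [0.4506, 0.0349, 0.0657]
orientation: [2.27, 2.172, 0.0]
contact_force: [-0.5, 0.2, -2.1]
width: 0.0592
finger_force: 35.0
t8.1 tcp [450.6  34.9  65.7] yaxis ang -2.52 z [ 0.  0. -1.] F [-0.5  0.2 -2.1] w 59.2 q6 0.07
0.94 [209.7, 128.4, 138.9, 193.5]
slope x,y, z at mean [ 0.00723377 -0.03901914  0.07138951] [0.45220154 0.06223351 0.07138951] 1.0
[451.6  51.5 109.3  65.3  87.4]
[451.7  53.6 105.7  63.1  87.4]
[451.8  55.8 102.1  60.9  87.4]
deck [0. 0. 0.] [nan nan nan] nanh.py:38: RuntimeWarning: Mean of empty slice.
  k=np.ones(len(P),bool); m=P.mean(0)
  ret = um.true_divide(
h.py:41: RuntimeWarning: Mean of empty slice.
  return x,m,k.mean()
  ret = ret.dtype.type(ret / rcount)
```

```bash

python3 -m creep '{"linear":[[0.0007,0,0],[0.0007,0.015,0],[0.0006,0.015,-0.005],[0,0,-0.007],[0,0,0]],"turn":[[0.02,0,0],[0.02,0,0],[0,0,0],[0,0,0],[0,0,0]]}' 
python3 -m creep '{"linear":[[0,0,0],[0,0,0]],"turn":[[0,0,0],[0,0,0]]}' 
python3 - <<'E'
from h import *
tcp(); c=eyes.calibration("wrist"); p,d=eyes.grab_frame("wrist"); cv2.imwrite("pics/w6.png",p)
k=eyes.masks_of("wrist","plate_yellow")[0]; print(k["score"],k["rect"])
mask=cv2.erode(k["region"].astype(np.uint8),np.ones((7,7)))>0
x,m,f=plane(pts("wrist",d,mask,c)); print("slope x,y, z at mean",x,m,f)
print(rect("wrist",k["region"],x[2],c))
h=cv2.cvtColor(p,cv2.COLOR_BGR2HSV); g=cv2.inRange(h,(60,60,20),(95,255,255))>0; g[200:]=False
print(g.sum()); x,m,f=plane(pts("wrist",d,g,c)); print("deck",x,m,f)
E
```

```text
time_s: 8.78
ee_pos: [0.4516, 0.0646, 0.0526]
orientation: [-2.248, -2.151, -0.04]
contact_force: [0.4, -0.5, -1.4]
width: 0.0596
finger_force: 35.0
time_s: 9.02
ee_pos: [0.4528, 0.0641, 0.0538]
orientation: [-2.25, -2.151, -0.043]
contact_force: [0.4, -0.2, -1.8]
width: 0.0596
finger_force: 35.0
t9.0 tcp [452.8  64.1  53.8] yaxis ang -2.59 z [ 0.     0.04  -0.999] F [ 0.4 -0.2 -1.8] w 59.6 q6 0.07
0.61 [27.0, 0.6, 77.2, 148.7]
slope x,y, z at mean [-0.00863934  0.0002076   0.0095588 ] [0.31198737 0.18976548 0.00951548] 0.9908634079488351
[310.2 193.  110.   65.  -89.6]
42975
deck [0.00050031 0.0002473  0.04461241] [0.51588543 0.15667849 0.04451502] 0.9912582100366968
```

View pics/w6.png

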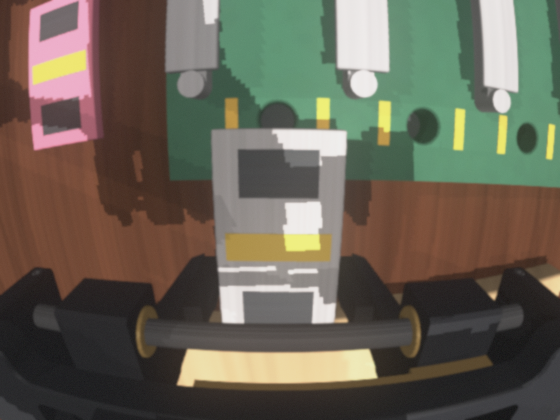

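```bash

python3 -m creep '{"linear":[[0,0,-0.0035],[0.0005,0.012,0],[0.0005,0.01,0],[0.0004,0.008,0],[0,0,0]],"turn":[[0,0,0],[0,0,0],[0,0,0],[0,0,0],[0,0,0]]}' 
python3 -c "
from h import *
tcp()"
```

```text
time_s: 9.75
ee_pos: [0.4541, 0.0951, 0.0502]
orientation: [-2.248, -2.152, -0.043]
contact_force: [0.1, -0.0, -1.1]
width: 0.0595
finger_force: 35.0
t9.8 tcp [454.1  95.1  50.2] yaxis ang -2.49 z [ 0.     0.04  -0.999] F [ 0.1 -0.  -1.1] w 59.5 q6 0.13
```

Front is about 16 mm past the mouth with no contact force. Continue.

```bash

python3 -m creep '{"linear":[[0.0005,0.01,0],[0.0005,0.01,0],[0.0005,0.01,0],[0.0003,0.006,0],[0,0,0]],"turn":[[0,0,0],[0,0,0],[0,0,0],[0,0,0],[0,0,0]]}' 
python3 - <<'E'
from h import *
tcp(); c=eyes.calibration("wrist"); p,d=eyes.grab_frame("wrist"); cv2.imwrite("pics/w7.png",p)
E
```

```text
time_s: 10.38
ee_pos: [0.4559, 0.1308, 0.0502]
orientation: [-2.249, -2.152, -0.043]
contact_force: [-0.3, -0.3, -2.2]
width: 0.0596
finger_force: 35.0
t10.4 tcp [455.9 130.8  50.2] yaxis ang -2.52 z [ 0.     0.04  -0.999] F [-0.3 -0.3 -2.2] w 59.6 q6 0.21
```

View pics/w7.png

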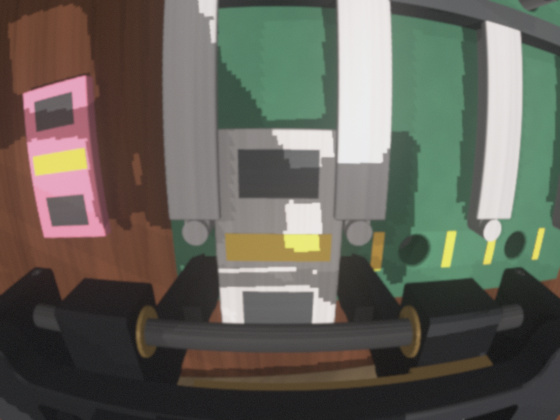

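The plate is between the rails, its front at row 130 under the lips. Release, go up and back, close, then push from behind.

```bash

python3 -m creep '{"linear":[[0,0,-0.001],[0,0,0],[0,0,0],[0,0,0],[0,0,0.02]],"turn":[[0,0,0],[0,0,0],[0,0,0],[0,0,0],[-0.04,0,0]]}' 0
python3 -m creep '{"linear":[[0,0,0.03],[-0.001,-0.02,0],[-0.001,-0.025,0],[-0.001,-0.02,0],[0,0,0]],"turn":[[0,0,0],[0,0,0],[0,0,0],[0,0,0],[0,0,0]]}' 1
python3 -m creep '{"linear":[[0,0,-0.02],[0,0,-0.02],[0,0,-0.01],[0,0,0],[0,0,0]],"turn":[[0,0,0],[0,0,0],[0,0,0],[0,0,0],[0,0,0]]}' 1
python3 -m creep '{"linear":[[0.0003,0.01,0],[0.0004,0.01,0],[0.0004,0.01,0],[0.0004,0.01,0],[0,0,0]],"turn":[[0,0,0],[0,0,0],[0,0,0],[0,0,0],[0,0,0]]}' 1
python3 -c "
from h import *
tcp()"
```

```text
time_s: 11.05
ee_pos: [0.4541, 0.1293, 0.0679]
orientation: [-2.271, -2.168, 0.006]
contact_force: [0.4, -0.5, -0.3]
width: 0.0883
finger_force: 0.0
time_s: 11.68
ee_pos: [0.4527, 0.0645, 0.0992]
orientation: [2.273, 2.168, 0.0]
contact_force: [0.2, 0.3, -0.1]
width: 0.0402
finger_force: 0.0
time_s: 12.3
ee_pos: [0.4534, 0.0656, 0.0498]
orientation: [2.27, 2.171, 0.001]
contact_force: [-0.3, 0.5, 0.7]
width: 0.0006
finger_force: 0.0
time_s: 12.92
ee_pos: [0.4543, 0.1064, 0.0492]
orientation: [-2.269, -2.172, -0.001]
contact_force: [-0.4, 0.2, -0.3]
width: 0.0005
finger_force: 0.0
t12.9 tcp [454.3 106.4  49.2] yaxis ang -2.51 z [ 0.     0.001 -1.   ] F [-0.4  0.2 -0.3] w 0.5 q6 0.22
```

```bash

python3 -m creep '{"linear":[[0.0004,0.01,0],[0.0004,0.01,0],[0.0004,0.01,0],[0,0.003,0],[0,0,0]],"turn":[[0,0,0],[0,0,0],[0,0,0],[0,0,0],[0,0,0]]}' 1
python3 -m creep '{"linear":[[0,0.003,0],[0,0,0]],"turn":[[0,0,0],[0,0,0]]}' 1
python3 - <<'E'
from h import *
tcp(); c=eyes.calibration("wrist"); p,d=eyes.grab_frame("wrist"); cv2.imwrite("pics/w8.png",p)
E
```

```text
time_s: 13.55
ee_pos: [0.4555, 0.1387, 0.0492]
orientation: [-2.27, -2.171, -0.0]
contact_force: [-0.7, 0.5, 0.0]
width: 0.0005
finger_force: 0.0
time_s: 13.8
ee_pos: [0.4555, 0.1413, 0.0492]
orientation: [-2.271, -2.171, -0.0]
contact_force: [-0.4, 1.2, 0.3]
width: 0.0001
finger_force: 0.0
t13.8 tcp [455.5 141.3  49.2] yaxis ang -2.59 z [-0.  0. -1.] F [-0.4  1.2  0.3] w 0.1 q6 0.29
```

View pics/w8.png

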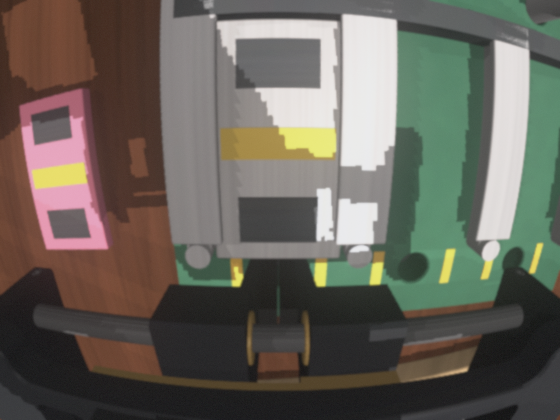

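The yellow plate is almost at the stop; its front edge at row 20 is near the stop bar at row 12. Keep pushing until there's a reaction force.

```bash

python3 -m creep '{"linear":[[0,0.002,0],[0,0.001,0],[0,0,0]],"turn":[[0,0,0],[0,0,0],[0,0,0]]}' 1
python3 -m creep '{"linear":[[0,0.002,0],[0,0.001,0],[0,0,0]],"turn":[[0,0,0],[0,0,0],[0,0,0]]}' 1
```

```text
time_s: 14.22
ee_pos: [0.4556, 0.1423, 0.0492]
orientation: [2.268, 2.171, -0.004]
contact_force: [0.8, -9.1, 2.2]
width: 0.0007
finger_force: 4.7
time_s: 14.6
ee_pos: [0.4555, 0.1426, 0.0492]
orientation: [2.263, 2.17, -0.01]
contact_force: [1.0, -21.4, 5.3]
width: 0.0005
finger_force: 10.5
```

```bash

python3 -m creep '{"linear":[[0,-0.02,0],[0,0,0.04],[0,0,0.045],[0.04,-0.04,0],[0.05,-0.055,0]],"turn":[[0,0,0],[0,0,0],[0,0,0],[0,0,-0.1],[0,0,-0.1]]}' 0 50
python3 -m creep '{"linear":[[0.05,-0.055,0],[0.025,-0.055,0],[0.005,-0.03,0],[0,0,0],[0,0,0]],"turn":[[0,0,-0.11],[0,0,0],[0,0,0],[0,0,0],[0,0,0]]}' 0
cat >> h.py <<'E'
def look(n,fn,zt=None):
    tcp(); c=eyes.calibration("wrist"); p,d=eyes.grab_frame("wrist"); cv2.imwrite("pics/"+fn,p)
    for k in eyes.masks_of("wrist",n)[:4]:
        mask=cv2.erode(k["region"].astype(np.uint8),np.ones((7,7)))>0
        x,m,f=plane(pts("wrist",d,mask,c)); print(n,round(k["score"],2),k["rect"],"rect",rect("wrist",k["region"],zt or x[2],c),"slope",x[:2].round(3),"top z",(x[2]*1000).round(1),"at",(m[:2]*1000).round())
E
python3 -c "
from h import *
look('plate_blue','w9.png')"
```

```text
time_s: 15.22
ee_pos: [0.5392, 0.0409, 0.1359]
orientation: [2.476, 1.931, 0.005]
contact_force: [-0.4, 0.6, 0.6]
width: 0.048
finger_force: 0.0
time_s: 15.85
ee_pos: [0.6092, -0.0896, 0.1339]
orientation: [-2.578, -1.793, 0.0]
contact_force: [0.4, 0.0, 0.1]
width: 0.0879
finger_force: 0.0
t15.8 tcp [609.2 -89.6 133.9] yaxis ang -20.36 z [-0.001  0.001 -1.   ] F [0.4 0.  0.1] w 87.9 q6 0.17
plate_blue 0.83 [268.2, 135.9, 80.5, 131.4] rect [632.9 -93.8 110.5  60.7  69.2] slope [ 0. -0.] top z 34.8 at [634. -90.]
plate_blue 0.72 [245.5, 351.9, 95.1, 29.2] rect [ 567.5 -256.5  103.6   47.7  -21.3] slope [0.004 0.001] top z 34.7 at [ 561. -254.]
```

```bash

python3 -m creep '{"linear":[[0.0173,-0.021,-0.03],[0,0,-0.04],[0,0,-0.0355],[0,0,0],[0,0,0]],"turn":[[0,0,-0.006],[0,0,0],[0,0,0],[0,0,0],[0,0,0]]}' 0 50
python3 -m creep '{"linear":[[0,0,0],[0,0,0],[0,0,0],[0,0,0],[0,0,0.02]],"turn":[[0,0,0],[0,0,0],[0,0,0],[0,0,0],[0,0,0]]}' 1 50
python3 -m creep '{"linear":[[0,0,0.05],[0,0,0.03],[0,0,0],[0,0,0]],"turn":[[0,0,0],[0,0,0],[0,0,0],[0,0,0]]}'
python3 -c "
from h import *
look('plate_blue','w10.png')"
```

```text
time_s: 16.58
ee_pos: [0.6268, -0.11, 0.0289]
orientation: [-2.583, -1.788, 0.0]
contact_force: [-0.5, 0.4, 0.3]
width: 0.0878
finger_force: 0.0
time_s: 17.2
ee_pos: [0.6247, -0.1108, 0.0471]
orientation: [-2.581, -1.784, 0.005]
contact_force: [0.3, 0.3, -0.9]
width: 0.0589
finger_force: 50.0
time_s: 17.7
ee_pos: [0.6261, -0.1111, 0.1279]
orientation: [-2.583, -1.786, 0.002]
contact_force: [-0.5, 0.7, -1.9]
width: 0.0589
finger_force: 50.0
t17.7 tcp [ 626.1 -111.1  127.9] yaxis ang -20.69 z [-0.001  0.    -1.   ] F [-0.5  0.7 -1.9] w 58.9 q6 0.15
plate_blue 0.56 [209.4, 122.0, 137.4, 202.7] rect [634.1 -90.2 103.3  60.3  69.8] slope [-0.003 -0.005] top z 133.5 at [636. -85.]
plate_blue 0.54 [404.8, 204.8, 102.1, 91.9] rect [ 760.2 -186.9  117.1   63.8  -38.2] slope [ 0.522 -0.523] top z 62.1 at [ 753. -179.]
plate_blue 0.48 [2.6, 0.0, 139.8, 86.5] rect [509.1 127.3 164.3  77.4  -2.4] slope [0.034 0.439] top z 36.5 at [496. 117.]
```

```bash

python3 -m creep '{"linear":[[-0.005,0.04,0],[-0.006,0.05,0],[-0.006,0.05,0],[-0.0065,0.029,-0.03],[0,0,-0.038]],"turn":[[0,0,0.08],[0,0,0.08],[0,0,0.08],[0,0,0.077],[0,0,0]]}' 
python3 -m creep '{"linear":[[0,0,0],[0,0,0],[0,0,0]],"turn":[[0,0,0],[0,0,0],[0,0,0]]}' 
python3 - <<'E'
from h import *
look('plate_blue','w11.png')
p=cv2.imread("pics/w11.png"); c=eyes.calibration("wrist")
h=cv2.cvtColor(p,cv2.COLOR_BGR2HSV)
n,l,s,ce=cv2.connectedComponentsWithStats(cv2.inRange(h,(20,120,90),(38,255,255)))
for i in range(1,n):
    if 60<s[i,4]: print("mark",ce[i].round(1),s[i,4],(toworld("wrist",ce[i],.045,c)[0]*1000).round(1))
E
```

```text
time_s: 18.42
ee_pos: [0.6026, 0.0602, 0.0593]
orientation: [-2.265, -2.176, 0.0]
contact_force: [0.3, -0.3, -2.5]
width: 0.059
finger_force: 50.0
time_s: 18.8
ee_pos: [0.6049, 0.0573, 0.0624]
orientation: [2.269, 2.17, 0.003]
contact_force: [0.2, 0.4, -1.0]
width: 0.0585
finger_force: 50.0
t18.8 tcp [604.9  57.3  62.4] yaxis ang -2.57 z [ 0.003  0.    -1.   ] F [ 0.2  0.4 -1. ] w 58.5 q6 0.1
plate_blue 0.94 [205.9, 123.5, 142.4, 199.4] rect [606.   79.2 103.2  60.5  87.7] slope [ 0.004 -0.006] top z 68.0 at [606.  85.]
mark [19.3 27.6] 709 [451.4 211.4]
mark [227.9 111. ] 310 [584.  137.6]
mark [316.7 110. ] 273 [628. 136.]
mark [169.3 121.6] 469 [553. 135.]
mark [ 96.9 128. ] 357 [509.  136.9]
mark [ 55.3 133.2] 269 [478.2 138.3]
mark [  7.9 140.1] 189 [434.3 140.5]
```

View pics/w11.png

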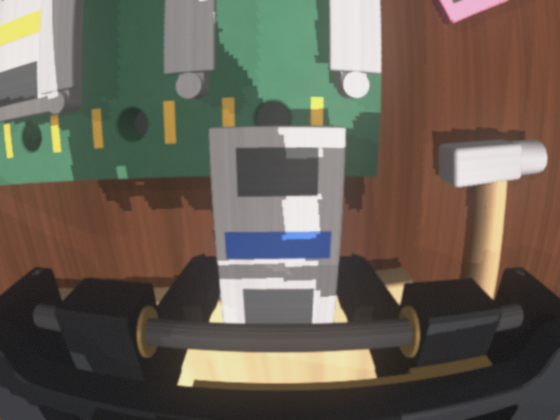

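The blue plate is level and over the apron, with its front at row 125. The noses are at (190,84) and (355,84). Shift x by -2.3 mm, lower and insert.

```bash

python3 -m creep '{"linear":[[-0.0023,0,-0.005],[0,0,-0.005],[0,0,0],[0,0,0]],"turn":[[0,0,0],[0,0,0],[0,0,0],[0,0,0]]}' 
python3 -c "
from h import *
look('plate_blue','w12.png')"
```

```text
time_s: 19.4
ee_pos: [0.601, 0.0578, 0.0505]
orientation: [-2.27, -2.172, 0.0]
contact_force: [-1.5, 0.0, -1.7]
width: 0.0591
finger_force: 50.0
t19.4 tcp [601.   57.8  50.5] yaxis ang -2.52 z [-0. -0. -1.] F [-1.5  0.  -1.7] w 59.1 q6 0.1
plate_blue 0.56 [205.2, 123.3, 140.9, 199.2] rect [602.1  79.5 102.8  60.8  88. ] slope [ 0.001 -0.006] top z 56.2 at [602.  86.]
plate_blue 0.36 [0.0, 0.0, 399.6, 191.1] rect [545.7 160.9 234.5 111.3  -3.1] slope [0.    0.001] top z 44.6 at [564. 154.]
```

```bash

python3 -m creep '{"linear":[[0.0013,0,0.0005],[0.0005,0.01,0],[0.0005,0.01,0],[0.0005,0.01,0],[0,0,0]],"turn":[[0,0,0],[0,0,0],[0,0,0],[0,0,0],[0,0,0]]}' 
python3 -m creep '{"linear":[[0,0,0]],"turn":[[0,0,0]]}' 
```

```text
time_s: 20.12
ee_pos: [0.6039, 0.0889, 0.0512]
orientation: [2.268, 2.174, 0.0]
contact_force: [0.1, -0.8, -1.1]
width: 0.0594
finger_force: 50.0
time_s: 20.25
ee_pos: [0.6038, 0.088, 0.0511]
orientation: [2.269, 2.173, -0.0]
contact_force: [-0.2, -0.5, -1.8]
width: 0.0591
finger_force: 50.0
```

```bash

python3 -m creep '{"linear":[[0.0005,0.01,0],[0.0005,0.01,0],[0.0005,0.01,0],[0.0003,0.006,0],[0,0,0]],"turn":[[0,0,0],[0,0,0],[0,0,0],[0,0,0],[0,0,0]]}' 
python3 -m creep '{"linear":[[0,0,-0.001],[0,0,0],[0,0,0],[0,0,0],[0,0,0.02]],"turn":[[0,0,0],[0,0,0],[0,0,0],[0,0,0],[0,0,0]]}' 0
python3 -m creep '{"linear":[[0,0,0.03],[-0.001,-0.02,0],[-0.001,-0.025,0],[-0.001,-0.022,0],[0,0,0]],"turn":[[0,0,0],[0,0,0],[0,0,0],[0,0,0],[0,0,0]]}' 1
python3 -m creep '{"linear":[[0,0,-0.02],[0,0,-0.02],[0,0,-0.01],[0,0,0],[0,0,0]],"turn":[[0,0,0],[0,0,0],[0,0,0],[0,0,0],[0,0,0]]}' 1
python3 -c "
from h import *
look('plate_blue','w13.png')"
```

```text
time_s: 20.88
ee_pos: [0.6057, 0.1244, 0.0512]
orientation: [2.269, 2.173, -0.0]
contact_force: [0.1, -0.0, -2.2]
width: 0.0591
finger_force: 50.0
time_s: 21.5
ee_pos: [0.604, 0.1234, 0.069]
orientation: [-2.268, -2.17, 0.006]
contact_force: [-0.3, 0.3, -0.2]
width: 0.0883
finger_force: 0.0
time_s: 22.12
ee_pos: [0.6021, 0.0547, 0.0996]
orientation: [-2.272, -2.168, 0.001]
contact_force: [0.1, 0.9, 0.2]
width: 0.0402
finger_force: 0.0
time_s: 22.75
ee_pos: [0.603, 0.0571, 0.0503]
orientation: [2.269, 2.172, 0.0]
contact_force: [0.6, 0.7, 0.2]
width: 0.0005
finger_force: 0.0
t22.8 tcp [603.   57.1  50.3] yaxis ang -2.5 z [ 0.  0. -1.] F [0.6 0.7 0.2] w 0.5 q6 0.1
plate_blue 0.34 [0.0, 0.0, 395.8, 188.8] rect [505.9 160.  145.1 113.4  -5.9] slope [0.001 0.002] top z 44.6 at [547. 152.]
```

```bash

python3 -m creep '{"linear":[[0.0005,0.012,-0.001],[0.0007,0.015,0],[0.0007,0.015,0],[0.0006,0.015,0],[0,0,0]],"turn":[[0,0,0],[0,0,0],[0,0,0],[0,0,0],[0,0,0]]}' 1
python3 -m creep '{"linear":[[0.0005,0.01,0],[0.0003,0.006,0],[0,0.002,0],[0,0,0]],"turn":[[0,0,0],[0,0,0],[0,0,0],[0,0,0]]}' 1
python3 -m creep '{"linear":[[0,0.002,0],[0,0.002,0],[0,0,0]],"turn":[[0,0,0],[0,0,0],[0,0,0]]}' 1
```

```text
time_s: 23.48
ee_pos: [0.6052, 0.1156, 0.0492]
orientation: [-2.268, -2.174, -0.001]
contact_force: [-0.1, -0.3, -0.2]
width: 0.0001
finger_force: 0.0
time_s: 23.98
ee_pos: [0.6059, 0.132, 0.0491]
orientation: [-2.27, -2.172, -0.0]
contact_force: [0.6, -0.4, 0.3]
width: 0.0005
finger_force: 0.0
time_s: 24.35
ee_pos: [0.606, 0.1355, 0.0491]
orientation: [2.269, 2.172, -0.001]
contact_force: [0.5, -2.9, -0.3]
width: -0.0
finger_force: 1.2
```

```bash

python3 -m creep '{"linear":[[0,0.002,0],[0,0.001,0],[0,0,0]],"turn":[[0,0,0],[0,0,0],[0,0,0]]}' 1
python3 - <<'E'
from h import *
tcp(); c=eyes.calibration("top"); p,d=eyes.grab_frame("top"); cv2.imwrite("pics/t2.png",p)
for n in ("plate_red","plate_yellow","plate_blue"):
  for m in eyes.masks_of("top",n)[:3]: print(n,round(m["score"],2),m["rect"],rect("top",m["region"],.035,c))
E
```

```text
time_s: 24.72
ee_pos: [0.606, 0.1356, 0.0492]
orientation: [2.267, 2.171, -0.006]
contact_force: [0.4, -12.0, 1.0]
width: 0.0004
finger_force: 5.9
t24.7 tcp [606.  135.6  49.2] yaxis ang -2.47 z [-0.001 -0.005 -1.   ] F [  0.4 -12.    1. ] w 0.4 q6 0.23
plate_red 0.8 [355.9, 181.7, 41.8, 28.6] [ 564.1 -276.9  109.5   60.4  -69.3]
plate_red 0.61 [368.2, 285.7, 31.1, 44.5] [ 234.  -269.4  110.3   61.2   27.6]
plate_red 0.2 [201.6, 175.3, 22.2, 17.1] [ 6.188e+02  2.420e+02  5.440e+01  3.060e+01 -4.000e-01]
plate_yellow 0.89 [204.6, 278.5, 29.4, 17.2] [303.4 207.7  73.2  58.1  88. ]
plate_yellow 0.83 [198.7, 221.3, 27.9, 23.3] [464.3 228.5  72.2  54.9  89.1]
plate_yellow 0.59 [188.0, 125.3, 19.3, 36.3] [753.4 250.  106.7  59.3  28.4]
plate_blue 0.71 [202.3, 174.5, 19.4, 15.6] [ 6.172e+02  2.420e+02  5.140e+01  3.060e+01 -4.000e-01]
plate_blue 0.52 [357.8, 178.8, 38.6, 33.5] [ 566.6 -277.3  112.    63.2  -71.3]
plate_blue 0.36 [417.9, 191.6, 37.4, 92.5] [ 427.4 -460.2  274.   114.3    1.6]
```

```bash

python3 -m creep '{"linear":[[0,-0.02,0],[0,0,0.04],[0,0,0.05],[-0.004,-0.05,0],[-0.004,-0.055,0]],"turn":[[0,0,0],[0,0,0],[0,0,0],[0,0,0.08],[0,0,0.08]]}' 0 50
python3 -m creep '{"linear":[[-0.005,-0.055,0],[-0.005,-0.055,0],[-0.005,-0.055,0],[-0.005,-0.055,0],[-0.004,-0.05,0]],"turn":[[0,0,0.08],[0,0,0.08],[0,0,0.08],[0,0,0],[0,0,0]]}' 0
python3 -m creep '{"linear":[[0,-0.02,0],[0,0,0],[0,0,0]],"turn":[[0,0,0],[0,0,0],[0,0,0]]}' 0
python3 -c "
from h import *
look('plate_red','w14.png')"
```

```text
time_s: 25.55
ee_pos: [0.5989, 0.0133, 0.1408]
orientation: [2.082, 2.35, 0.005]
contact_force: [0.9, -0.1, 0.2]
width: 0.0484
finger_force: 0.0
time_s: 26.18
ee_pos: [0.5736, -0.2583, 0.1394]
orientation: [1.794, 2.578, 0.002]
contact_force: [0.6, 1.0, -0.8]
width: 0.0878
finger_force: 0.0
time_s: 26.55
ee_pos: [0.574, -0.2747, 0.139]
orientation: [-1.792, -2.579, -0.001]
contact_force: [0.6, -0.2, 0.5]
width: 0.088
finger_force: 0.0
t26.6 tcp [ 574.  -274.7  139. ] yaxis ang 20.44 z [-0.     0.001 -1.   ] F [ 0.6 -0.2  0.5] w 88.0 q6 -0.84
plate_red 0.93 [0.0, 63.7, 34.2, 63.3] rect [ 266.6 -259.6   62.4   57.3  -62.4] slope [-0.013 -0.006] top z 9.4 at [ 268. -260.]
plate_red 0.7 [230.0, 140.4, 73.9, 130.2] rect [ 565.5 -278.4  110.5   59.3  -70.8] slope [ 0.001 -0.001] top z 34.8 at [ 564. -274.]
```

```bash

python3 -m creep '{"linear":[[-0.0025,-0.0207,-0.03],[0,0,-0.04],[0,0,-0.0405],[0,0,0],[0,0,0]],"turn":[[0,0,-0.018],[0,0,0],[0,0,0],[0,0,0],[0,0,0]]}' 0 50
python3 -m creep '{"linear":[[0,0,0],[0,0,0],[0,0,0],[0,0,0],[0,0,0.02]],"turn":[[0,0,0],[0,0,0],[0,0,0],[0,0,0],[0,0,0]]}' 1 50
python3 -m creep '{"linear":[[0,0,0.05],[0,0,0.03],[0,0,0],[0,0,0]],"turn":[[0,0,0],[0,0,0],[0,0,0],[0,0,0]]}'
python3 -c "
from h import *
look('plate_red','w15.png')"
```

```text
time_s: 27.28
ee_pos: [0.5718, -0.2956, 0.0287]
orientation: [-1.814, -2.564, -0.0]
contact_force: [0.1, -0.0, 0.0]
width: 0.0883
finger_force: 0.0
time_s: 27.9
ee_pos: [0.5694, -0.2959, 0.0469]
orientation: [-1.813, -2.559, 0.001]
contact_force: [-0.1, -0.3, -2.7]
width: 0.0591
finger_force: 50.0
time_s: 28.4
ee_pos: [0.5707, -0.2965, 0.1278]
orientation: [-1.815, -2.562, 0.0]
contact_force: [-1.1, 0.1, -2.8]
width: 0.059
finger_force: 50.0
t28.4 tcp [ 570.7 -296.5  127.8] yaxis ang 19.36 z [-0.001  0.001 -1.   ] F [-1.1  0.1 -2.8] w 59.0 q6 -0.86
plate_red 0.91 [210.3, 121.9, 136.6, 203.2] rect [ 563.3 -275.3  104.5   59.8  -70.5] slope [ 0.002 -0.006] top z 133.5 at [ 561. -269.]
plate_red 0.76 [0.0, 48.4, 31.2, 66.9] rect [ 268.3 -259.1   61.8   51.9  -61.6] slope [-0.018 -0.009] top z 9.4 at [ 270. -260.]
```

```bash

python3 -m creep '{"linear":[[-0.005,0.045,0],[-0.007,0.055,0],[-0.006,0.055,0],[-0.006,0.055,0],[-0.006,0.055,0]],"turn":[[0,0,-0.08],[0,0,-0.08],[0,0,-0.08],[0,0,-0.08],[0,0,-0.062]]}' 
python3 -m creep '{"linear":[[-0.007,0.055,0],[-0.006,0.038,-0.03],[0,0,-0.038],[0,0,0],[0,0,0]],"turn":[[0,0,0],[0,0,0],[0,0,0],[0,0,0],[0,0,0]]}' 
python3 -c "
from h import *
look('plate_red','w16.png')"
```

```text
time_s: 29.12
ee_pos: [0.5398, -0.0301, 0.1268]
orientation: [-2.271, -2.167, 0.003]
contact_force: [1.1, 1.3, -2.4]
width: 0.0593
finger_force: 50.0
time_s: 29.75
ee_pos: [0.5285, 0.0608, 0.0607]
orientation: [-2.27, -2.171, 0.001]
contact_force: [1.0, -0.5, -2.7]
width: 0.059
finger_force: 50.0
t29.8 tcp [528.5  60.8  60.7] yaxis ang -2.55 z [-0.001 -0.    -1.   ] F [ 1.  -0.5 -2.7] w 59.0 q6 0.11
plate_red 0.81 [208.6, 123.2, 136.9, 203.5] rect [529.9  83.5 103.4  60.   87.4] slope [-0.001 -0.008] top z 66.3 at [530.  90.]
```

```bash

python3 -m creep '{"linear":[[-0.001,0,-0.005],[0,0,-0.0045],[0,0,0],[0,0,0]],"turn":[[0,0,0],[0,0,0],[0,0,0],[0,0,0]]}' 
python3 -c "
from h import *
look('plate_red','w17.png')"
```

```text
time_s: 30.35
ee_pos: [0.5275, 0.061, 0.0512]
orientation: [-2.27, -2.172, -0.0]
contact_force: [-0.0, -0.7, -2.1]
width: 0.0588
finger_force: 50.0
t30.4 tcp [527.5  61.   51.2] yaxis ang -2.53 z [ 0.  0. -1.] F [-0.  -0.7 -2.1] w 58.8 q6 0.11
plate_red 0.59 [210.6, 122.9, 132.7, 203.3] rect [528.9  83.4 104.   60.2  87.5] slope [-0.    -0.008] top z 56.9 at [529.  90.]
```

View pics/w17.png

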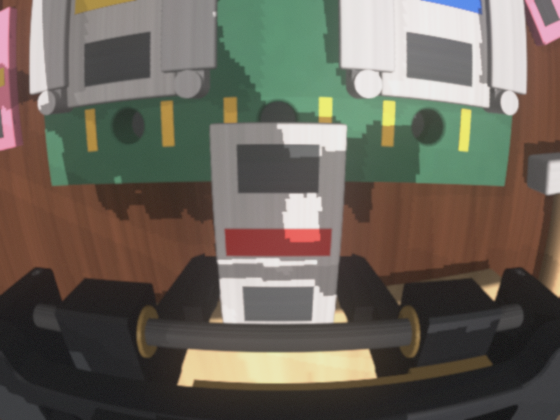

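The red plate is centred between the noses at (188,84) and (368,84), with its front at row 125. Yellow (left) and blue (right) are home. Insert.

```bash

python3 -m creep '{"linear":[[0,0,0],[0.0005,0.01,0],[0.0005,0.01,0],[0.0005,0.01,0],[0,0,0]],"turn":[[0,0,0],[0,0,0],[0,0,0],[0,0,0],[0,0,0]]}' 
```

```text
time_s: 31.08
ee_pos: [0.5291, 0.0921, 0.0512]
orientation: [2.268, 2.174, 0.0]
contact_force: [-0.6, -0.3, -2.1]
width: 0.0591
finger_force: 50.0
```

```bash

python3 -m creep '{"linear":[[0.0005,0.01,0],[0.0005,0.01,0],[0.0005,0.01,0],[0.0002,0.005,0],[0,0,0]],"turn":[[0,0,0],[0,0,0],[0,0,0],[0,0,0],[0,0,0]]}' 
python3 -m creep '{"linear":[[0,0,-0.001],[0,0,0],[0,0,0],[0,0,0],[0,0,0.02]],"turn":[[0,0,0],[0,0,0],[0,0,0],[0,0,0],[0,0,0]]}' 0
python3 -m creep '{"linear":[[0,0,0.03],[-0.001,-0.02,0],[-0.001,-0.025,0],[-0.001,-0.022,0],[0,0,0]],"turn":[[0,0,0],[0,0,0],[0,0,0],[0,0,0],[0,0,0]]}' 1
python3 -m creep '{"linear":[[0,0,-0.02],[0,0,-0.02],[0,0,-0.01],[0,0,0],[0,0,0]],"turn":[[0,0,0],[0,0,0],[0,0,0],[0,0,0],[0,0,0]]}' 1
python3 -m creep '{"linear":[[0.0005,0.012,-0.001],[0.0007,0.015,0],[0.0007,0.015,0],[0.0006,0.015,0],[0,0,0]],"turn":[[0,0,0],[0,0,0],[0,0,0],[0,0,0],[0,0,0]]}' 1
```

```text
time_s: 31.7
ee_pos: [0.5307, 0.1265, 0.0512]
orientation: [2.269, 2.173, -0.0]
contact_force: [-0.2, 0.4, -2.3]
width: 0.0591
finger_force: 50.0
time_s: 32.33
ee_pos: [0.529, 0.1257, 0.0688]
orientation: [-2.268, -2.17, 0.005]
contact_force: [0.2, -0.5, -0.2]
width: 0.088
finger_force: 0.0
time_s: 32.95
ee_pos: [0.5266, 0.0571, 0.0989]
orientation: [-2.272, -2.168, 0.003]
contact_force: [-0.5, -0.0, -0.4]
width: 0.04
finger_force: 0.0
time_s: 33.58
ee_pos: [0.5282, 0.0593, 0.0507]
orientation: [2.269, 2.172, 0.001]
contact_force: [-0.9, 0.9, 0.4]
width: 0.0004
finger_force: 0.0
time_s: 34.2
ee_pos: [0.5302, 0.1178, 0.0492]
orientation: [-2.268, -2.174, -0.001]
contact_force: [0.6, -1.0, -0.2]
width: 0.0003
finger_force: 0.0
```

Home is expected at TCP y ≈ 139.

```bash

python3 -m creep '{"linear":[[0.0005,0.01,0],[0.0003,0.006,0],[0,0.002,0],[0,0,0]],"turn":[[0,0,0],[0,0,0],[0,0,0],[0,0,0]]}' 1
python3 -m creep '{"linear":[[0,0.002,0],[0,0.0015,0],[0,0,0]],"turn":[[0,0,0],[0,0,0],[0,0,0]]}' 1
python3 -m creep '{"linear":[[0,0.001,0],[0,0.001,0],[0,0,0]],"turn":[[0,0,0],[0,0,0],[0,0,0]]}' 1
```

```text
time_s: 34.7
ee_pos: [0.531, 0.1343, 0.0491]
orientation: [-2.27, -2.172, -0.0]
contact_force: [-0.2, -0.0, 0.8]
width: 0.0003
finger_force: 0.0
time_s: 35.08
ee_pos: [0.5309, 0.1377, 0.0491]
orientation: [-2.27, -2.172, 0.0]
contact_force: [0.1, -0.6, -0.4]
width: 0.0003
finger_force: 0.3
time_s: 35.45
ee_pos: [0.531, 0.1389, 0.0491]
orientation: [2.269, 2.172, -0.002]
contact_force: [0.8, -5.4, 0.1]
width: 0.0005
finger_force: 2.6
```

```bash

python3 -m creep '{"linear":[[0,0.0015,0],[0,0,0],[0,-0.02,0],[0,0,0.05],[0,0,0.06]],"turn":[[0,0,0],[0,0,0],[0,0,0],[0,0,0],[0,0,0]]}' 1
python3 -m creep '{"linear":[[0,0.02,0.05],[0,0.04,0.02],[0,0.02,0],[0,0,0],[0,0,0]],"turn":[[0,0,0],[0,0,0],[0,0,0],[0,0,0],[0,0,0]]}' 0.4 30
python3 - <<'E'
from h import *
tcp(); c=eyes.calibration("wrist"); p,d=eyes.grab_frame("wrist"); cv2.imwrite("pics/w18.png",p)
h=cv2.cvtColor(p,cv2.COLOR_BGR2HSV)
g=cv2.inRange(h,(5,150,120),(16,255,255))
n,l,s,ce=cv2.connectedComponentsWithStats(g)
for i in range(1,n):
    if 80<s[i,4]:
        P=pts("wrist",d,l==i,c); zt=np.percentile(P[:,2],90); T=P[abs(P[:,2]-zt)<.004]
        print("orange",ce[i].round(),s[i,4],"zt",zt.round(4),(T.mean(0)*1000).round(1),"mid",((T.min(0)+T.max(0))*500).round(1),((T.max(0)-T.min(0))*1000).round(1))
for n in ("plate_red","plate_yellow","plate_blue"):
  for k in eyes.masks_of("wrist",n)[:2]: print(n,round(k["score"],2),k["rect"],rect("wrist",k["region"],.055,c))
E
```

```text
time_s: 36.08
ee_pos: [0.5295, 0.1204, 0.1587]
orientation: [-2.269, -2.169, 0.004]
contact_force: [0.8, 0.7, 0.4]
width: 0.0002
finger_force: 0.0
time_s: 36.7
ee_pos: [0.5298, 0.2, 0.2268]
orientation: [-2.269, -2.171, 0.006]
contact_force: [-0.6, -0.6, -0.1]
width: 0.0484
finger_force: 0.0
t36.7 tcp [529.8 200.  226.8] yaxis ang -2.51 z [-0.004 -0.002 -1.   ] F [-0.6 -0.6 -0.1] w 48.4 q6 0.36
orange [283.  93.] 809 zt 0.1105 [537.9 291.9 109.6] mid [538.  292.2 109.4] [25.5 25.2  5. ]
orange [191.  96.] 763 zt 0.1103 [463.8 295.3 109.5] mid [463.6 295.4 109.2] [26.5 25.6  4.2]
orange [374.  97.] 766 zt 0.1105 [611.8 288.4 109.5] mid [612.5 288.4 109.3] [26.2 25.8  4.9]
plate_red 0.7 [197.1, 307.7, 166.3, 74.5] [518.7 -46.3 236.9  63.1  -2.4]
plate_red 0.62 [253.7, 130.3, 56.0, 104.1] [534.2 203.6 107.4  59.1  87.5]
plate_yellow 0.89 [76.8, 148.9, 56.7, 83.4] [337.9 204.7  97.2  56.5 -89.3]
plate_yellow 0.79 [177.3, 131.9, 64.3, 102.1] [460.8 206.3 108.9  58.3  86.1]
plate_blue 0.57 [321.9, 132.8, 61.4, 101.9] [608.2 200.6 108.6  60.1  87.8]
```

View pics/w18.png

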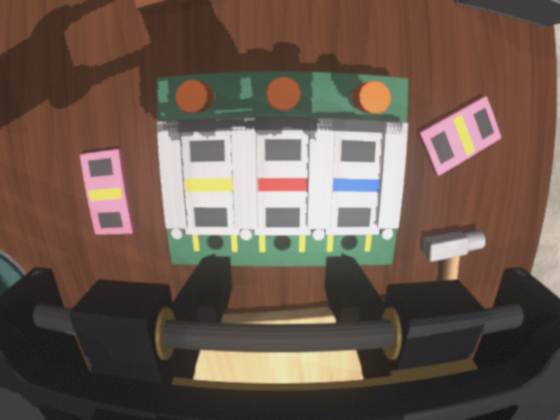

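All three plates are home, with stripes at (208,185), (283,185) and (356,185). The pins stand at (191,96), (283,93) and (374,97). Fetch the middle pin.

```bash

python3 -m creep '{"linear":[[0.004,0.04,0],[0.004,0.05,-0.02],[0,0.0015,-0.02],[0,0,0],[0,0,0]],"turn":[[0,0,0],[0,0,0],[0,0,0],[0,0,0],[0,0,0]]}' 0.4
python3 -m creep '{"linear":[[0,0,-0.03],[0,0,-0.03],[0,0,0],[0,0,0]],"turn":[[0,0,0],[0,0,0],[0,0,0],[0,0,0]]}' 0.4
```

```text
time_s: 37.52
ee_pos: [0.5391, 0.2914, 0.1893]
orientation: [2.271, 2.171, -0.001]
contact_force: [0.3, -0.2, -0.8]
width: 0.0529
finger_force: 0.0
time_s: 38.02
ee_pos: [0.5401, 0.2924, 0.131]
orientation: [2.27, 2.171, 0.003]
contact_force: [-0.4, 0.3, 0.7]
width: 0.0532
finger_force: 0.0
```

```bash

python3 -m creep '{"linear":[[-0.002,-0.0005,-0.024],[0,0,-0.02],[0,0,-0.01],[0,0,0],[0,0,0]],"turn":[[0,0,0],[0,0,0],[0,0,0],[0,0,0],[0,0,0]]}' 0.4
python3 -m creep '{"linear":[[0,0,0],[0,0,0],[0,0,0],[0,0,0]],"turn":[[0,0,0],[0,0,0],[0,0,0],[0,0,0]]}' 1 30
python3 -m creep '{"linear":[[0,0,0.015],[0,0,0.03],[0,0,0.03],[0,0,0.03],[0,0,0]],"turn":[[0,0,0],[0,0,0],[0,0,0],[0,0,0],[0,0,0]]}'
python3 -m creep '{"linear":[[-0.002,-0.05,0],[-0.002,-0.05,0],[-0.002,-0.045,0],[-0.0005,-0.011,0],[0,0,0]],"turn":[[0,0,0],[0,0,0],[0,0,0],[0,0,0],[0,0,0]]}'
python3 -m creep '{"linear":[[0,0,0],[0,0,0]],"turn":[[0,0,0],[0,0,0]]}'
python3 - <<'E'
from h import *
tcp(); c=eyes.calibration("wrist"); p,d=eyes.grab_frame("wrist"); cv2.imwrite("pics/w19.png",p)
E
```

```text
time_s: 38.65
ee_pos: [0.5376, 0.2924, 0.0759]
orientation: [2.27, 2.172, 0.002]
contact_force: [0.1, 0.0, -0.9]
width: 0.0531
finger_force: 0.0
time_s: 39.15
ee_pos: [0.5373, 0.2923, 0.0756]
orientation: [2.27, 2.172, 0.001]
contact_force: [0.4, -0.3, 1.8]
width: 0.027
finger_force: 30.0
time_s: 39.78
ee_pos: [0.539, 0.2931, 0.1841]
orientation: [2.268, 2.171, 0.01]
contact_force: [-0.3, 0.1, -1.1]
width: 0.0273
finger_force: 30.0
time_s: 40.4
ee_pos: [0.53, 0.1357, 0.1793]
orientation: [-2.271, -2.169, 0.001]
contact_force: [0.2, 0.2, -0.1]
width: 0.0268
finger_force: 30.0
time_s: 40.65
ee_pos: [0.5305, 0.1372, 0.18]
orientation: [-2.268, -2.173, -0.0]
contact_force: [-0.1, 0.3, -0.8]
width: 0.0269
finger_force: 30.0
t40.6 tcp [530.5 137.2 180. ] yaxis ang -2.44 z [-0.  0. -1.] F [-0.1  0.3 -0.8] w 26.9 q6 0.25
```

View pics/w19.png

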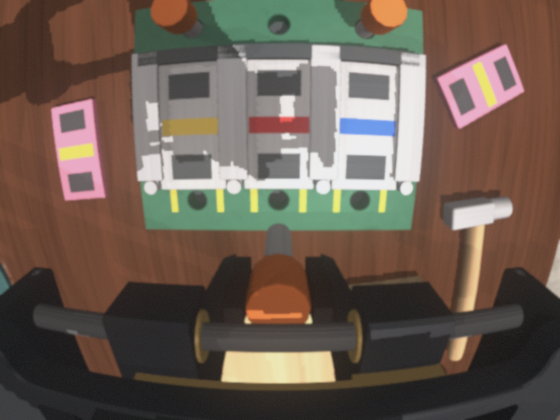

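The held pin points down, its foot near (278,228). The middle bore is at (279,200). Compare the foot's pixel with where it should project, then lower.

```bash

python3 -m creep '{"linear":[[0.0004,-0.001,-0.02],[0,0,-0.02],[0,0,-0.012],[0,0,0],[0,0,0]],"turn":[[0,0,0],[0,0,0],[0,0,0],[0,0,0],[0,0,0]]}'
python3 - <<'E'
from h import *
tcp(); c=eyes.calibration("wrist"); p,d=eyes.grab_frame("wrist"); cv2.imwrite("pics/w20.png",p)
e=r.get_state()["ee_pos"]
for dz in (0,-.016,-.056): print(dz, topix("wrist",[*e[:2],e[2]+dz],c))
h=cv2.cvtColor(p,cv2.COLOR_BGR2HSV)
n,l,s,ce=cv2.connectedComponentsWithStats(cv2.inRange(h,(20,120,90),(38,255,255)))
for i in range(1,n):
    if 60<s[i,4]: print("mark",ce[i].round(1),s[i,4],(toworld("wrist",ce[i],.045,c)[0]*1000).round(1))
cv2.imwrite("pics/w20c.png",cv2.resize(p[130:330,180:380],None,fx=3,fy=3))
E
```

```text
time_s: 41.32
ee_pos: [0.5315, 0.1354, 0.1289]
orientation: [2.269, 2.172, 0.002]
contact_force: [0.2, 0.7, -1.0]
width: 0.0269
finger_force: 30.0
t41.3 tcp [531.5 135.4 128.9] yaxis ang -2.51 z [ 0.001  0.    -1.   ] F [ 0.2  0.7 -1. ] w 26.9 q6 0.25
0 [[277.55332929 272.22228789]]
-0.016 [[277.53007892 258.23108932]]
-0.056 [[277.48692548 231.40698215]]
mark [511.6  80.5] 400 [731.3 245.7]
mark [168.8 128.7] 1141 [455.9 206.7]
mark [ 48.  158.3] 410 [338.7 196.3]
mark [153.4 217.2] 156 [434.2 139.7]
mark [206.8 217. ] 176 [478.1 138. ]
mark [247.2 217.7] 190 [509.  136.1]
mark [305.9 217.4] 166 [553.  134.4]
mark [346.3 217.4] 155 [583.9 133. ]
mark [399.9 217.7] 140 [627.8 130.5]
```

View pics/w20c.png

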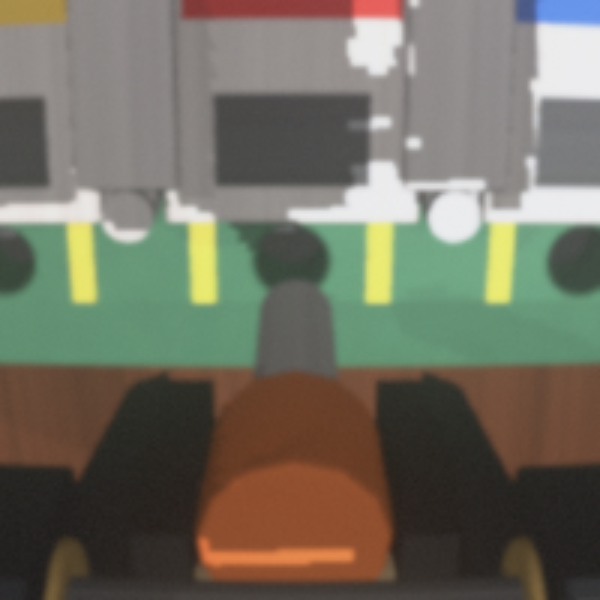

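Pin and bore line up to within a pixel. Lower it.

```bash

python3 -m creep '{"linear":[[-0.0004,0,-0.01],[0,0,-0.012],[0,0,-0.004],[0,0,-0.004],[0,0,0]],"turn":[[0,0,0],[0,0,0],[0,0,0],[0,0,0],[0,0,0]]}'
python3 -m creep '{"linear":[[0,0,-0.004],[0,0,-0.003],[0,0,0]],"turn":[[0,0,0],[0,0,0],[0,0,0]]}'
```

```text
time_s: 42.0
ee_pos: [0.5303, 0.135, 0.0978]
orientation: [-2.27, -2.172, 0.001]
contact_force: [0.1, -0.6, -1.1]
width: 0.0267
finger_force: 30.0
time_s: 42.38
ee_pos: [0.5303, 0.1351, 0.0909]
orientation: [-2.27, -2.172, 0.001]
contact_force: [0.3, 0.3, -1.7]
width: 0.027
finger_force: 30.0
```

```bash

python3 -m creep '{"linear":[[0,0,-0.004],[0,0,-0.004],[0,0,-0.003],[0,0,-0.002],[0,0,0]],"turn":[[0,0,0],[0,0,0],[0,0,0],[0,0,0],[0,0,0]]}'
python3 -m creep '{"linear":[[0,0,-0.002],[0,0,0]],"turn":[[0,0,0],[0,0,0]]}'
```

```text
time_s: 43.0
ee_pos: [0.5303, 0.1351, 0.0779]
orientation: [-2.27, -2.172, 0.001]
contact_force: [0.3, 0.1, -1.8]
width: 0.0269
finger_force: 30.0
time_s: 43.25
ee_pos: [0.5304, 0.1351, 0.0761]
orientation: [-2.27, -2.172, 0.0]
contact_force: [-0.9, -0.6, -1.8]
width: 0.0269
finger_force: 30.0
```

```bash

python3 -m creep '{"linear":[[0,0,-0.001],[0,0,0],[0,0,0],[0,0,0.03],[0,0,0.05]],"turn":[[0,0,0],[0,0,0],[0,0,0],[0,0,0],[0,0,0]]}' 0.4
python3 -m creep '{"linear":[[-0.012,0.03,0.02],[-0.02,0.05,0],[-0.02,0.05,0],[-0.0145,0.03,0],[0,0,0]],"turn":[[0,0,0],[0,0,0],[0,0,0],[0,0,0],[0,0,0]]}' 0.4
python3 -m creep '{"linear":[[0,0,0],[0,0,-0.02],[0,0,-0.02],[0,0,0],[0,0,0]],"turn":[[0,0,0],[0,0,0],[0,0,0],[0,0,0],[0,0,0]]}' 0.4
python3 -c "
from h import *
tcp(); p,d=eyes.grab_frame('wrist'); cv2.imwrite('pics/w21.png',p)"
```

```text
time_s: 43.88
ee_pos: [0.5286, 0.1347, 0.1539]
orientation: [-2.268, -2.17, 0.007]
contact_force: [1.1, -1.3, 0.1]
width: 0.0529
finger_force: 0.0
time_s: 44.5
ee_pos: [0.4631, 0.2968, 0.1753]
orientation: [-2.266, -2.176, -0.0]
contact_force: [0.8, 1.1, 0.9]
width: 0.0529
finger_force: 0.0
time_s: 45.12
ee_pos: [0.4648, 0.2945, 0.1358]
orientation: [2.271, 2.17, 0.001]
contact_force: [0.0, -0.4, 0.8]
width: 0.0529
finger_force: 0.0
t45.1 tcp [464.8 294.5 135.8] yaxis ang -2.59 z [ 0.001  0.    -1.   ] F [ 0.  -0.4  0.8] w 52.9 q6 0.56
```

```bash

python3 -m creep '{"linear":[[-0.0013,0.0005,-0.025],[0,0,-0.025],[0,0,-0.01],[0,0,0],[0,0,0]],"turn":[[0,0,0],[0,0,0],[0,0,0],[0,0,0],[0,0,0]]}' 0.4
python3 -m creep '{"linear":[[0,0,0],[0,0,0],[0,0,0],[0,0,0]],"turn":[[0,0,0],[0,0,0],[0,0,0],[0,0,0]]}' 1 30
python3 -m creep '{"linear":[[0,0,0.015],[0,0,0.03],[0,0,0.03],[0,0,0.03],[0,0,0]],"turn":[[0,0,0],[0,0,0],[0,0,0],[0,0,0],[0,0,0]]}'
python3 -m creep '{"linear":[[-0.002,-0.05,0],[-0.002,-0.05,0],[-0.002,-0.045,0],[-0.001,-0.011,0],[0,0,0]],"turn":[[0,0,0],[0,0,0],[0,0,0],[0,0,0],[0,0,0]]}'
python3 -m creep '{"linear":[[0,0,-0.02],[0,0,-0.02],[0,0,-0.01],[0,0,0],[0,0,0]],"turn":[[0,0,0],[0,0,0],[0,0,0],[0,0,0],[0,0,0]]}'
```

```text
time_s: 45.8
ee_pos: [0.4637, 0.2961, 0.0764]
orientation: [2.269, 2.172, 0.003]
contact_force: [-0.1, 0.1, 0.6]
width: 0.053
finger_force: 0.0
time_s: 46.3
ee_pos: [0.4629, 0.2958, 0.0756]
orientation: [2.27, 2.172, 0.001]
contact_force: [0.0, -0.9, 2.6]
width: 0.0266
finger_force: 30.0
time_s: 46.92
ee_pos: [0.4646, 0.2967, 0.1837]
orientation: [2.269, 2.171, 0.01]
contact_force: [0.6, 0.7, -1.5]
width: 0.027
finger_force: 30.0
time_s: 47.55
ee_pos: [0.4551, 0.1392, 0.1793]
orientation: [-2.271, -2.169, 0.001]
contact_force: [-0.1, 0.3, -1.5]
width: 0.0268
finger_force: 30.0
time_s: 48.18
ee_pos: [0.4563, 0.1402, 0.1308]
orientation: [2.269, 2.172, 0.001]
contact_force: [0.4, 0.3, -1.9]
width: 0.0267
finger_force: 30.0
```

```bash

python3 -m creep '{"linear":[[-0.0002,-0.001,-0.01],[0,0,-0.014],[0,0,-0.004],[0,0,-0.004],[0,0,0]],"turn":[[0,0,0],[0,0,0],[0,0,0],[0,0,0],[0,0,0]]}'
python3 -m creep '{"linear":[[0,0,-0.004],[0,0,-0.003],[0,0,0]],"turn":[[0,0,0],[0,0,0],[0,0,0]]}'
```

```text
time_s: 48.8
ee_pos: [0.4553, 0.1385, 0.0978]
orientation: [-2.27, -2.172, 0.001]
contact_force: [0.3, 0.0, -1.9]
width: 0.0271
finger_force: 30.0
time_s: 49.18
ee_pos: [0.4554, 0.1386, 0.091]
orientation: [-2.27, -2.172, 0.0]
contact_force: [-0.3, -0.2, -1.0]
width: 0.0267
finger_force: 30.0
```

```bash

python3 -m creep '{"linear":[[0,0,-0.004],[0,0,-0.004],[0,0,-0.003],[0,0,-0.002],[0,0,0]],"turn":[[0,0,0],[0,0,0],[0,0,0],[0,0,0],[0,0,0]]}'
python3 -m creep '{"linear":[[0,0,-0.002],[0,0,0]],"turn":[[0,0,0],[0,0,0]]}'
```

```text
time_s: 49.8
ee_pos: [0.4554, 0.1386, 0.078]
orientation: [-2.27, -2.172, 0.0]
contact_force: [0.9, 0.4, -0.7]
width: 0.027
finger_force: 30.0
time_s: 50.05
ee_pos: [0.4554, 0.1386, 0.0761]
orientation: [-2.27, -2.172, 0.0]
contact_force: [0.3, 0.3, -1.3]
width: 0.0269
finger_force: 30.0
```

```bash

python3 -m creep '{"linear":[[0,0,-0.001],[0,0,0],[0,0,0],[0,0,0.03],[0,0,0.05]],"turn":[[0,0,0],[0,0,0],[0,0,0],[0,0,0],[0,0,0]]}' 0.4
python3 -m creep '{"linear":[[0.035,0.03,0.02],[0.045,0.045,0],[0.045,0.045,0],[0.033,0.03,0],[0,0,0]],"turn":[[0,0,0],[0,0,0],[0,0,0],[0,0,0],[0,0,0]]}' 0.4
python3 -m creep '{"linear":[[0,0,0],[0,0,-0.02],[0,0,-0.02],[0,0,0],[0,0,0]],"turn":[[0,0,0],[0,0,0],[0,0,0],[0,0,0],[0,0,0]]}' 0.4
python3 -c "
from h import *
tcp()"
```

```text
time_s: 50.68
ee_pos: [0.4536, 0.1381, 0.1541]
orientation: [-2.268, -2.17, 0.007]
contact_force: [0.5, 0.1, -0.3]
width: 0.0528
finger_force: 0.0
time_s: 51.3
ee_pos: [0.6135, 0.289, 0.1744]
orientation: [-2.268, -2.174, -0.001]
contact_force: [-1.2, -0.3, 0.8]
width: 0.0524
finger_force: 0.0
time_s: 51.92
ee_pos: [0.6116, 0.2867, 0.1348]
orientation: [-2.27, -2.172, 0.001]
contact_force: [0.5, 0.2, 0.3]
width: 0.0528
finger_force: 0.0
t51.9 tcp [611.6 286.7 134.8] yaxis ang -2.54 z [-0.001 -0.    -1.   ] F [0.5 0.2 0.3] w 52.8 q6 0.45
```

```bash

python3 -m creep '{"linear":[[0.0009,0.0015,-0.025],[0,0,-0.024],[0,0,-0.01],[0,0,0],[0,0,0]],"turn":[[0,0,0],[0,0,0],[0,0,0],[0,0,0],[0,0,0]]}' 0.4
python3 -m creep '{"linear":[[0,0,0],[0,0,0],[0,0,0],[0,0,0]],"turn":[[0,0,0],[0,0,0],[0,0,0],[0,0,0]]}' 1 30
python3 -m creep '{"linear":[[0,0,0.015],[0,0,0.03],[0,0,0.03],[0,0,0.03],[0,0,0]],"turn":[[0,0,0],[0,0,0],[0,0,0],[0,0,0],[0,0,0]]}'
python3 -m creep '{"linear":[[-0.002,-0.05,0],[-0.002,-0.05,0],[-0.002,-0.045,0],[-0.001,-0.011,0],[0,0,0]],"turn":[[0,0,0],[0,0,0],[0,0,0],[0,0,0],[0,0,0]]}'
python3 -m creep '{"linear":[[0,0,-0.02],[0,0,-0.02],[0,0,-0.01],[0,0,0],[0,0,0]],"turn":[[0,0,0],[0,0,0],[0,0,0],[0,0,0],[0,0,0]]}'
```

```text
time_s: 52.55
ee_pos: [0.6137, 0.2888, 0.0776]
orientation: [2.269, 2.171, 0.003]
contact_force: [0.2, -0.7, -0.6]
width: 0.0528
finger_force: 0.0
time_s: 53.05
ee_pos: [0.613, 0.2886, 0.0767]
orientation: [2.27, 2.172, 0.001]
contact_force: [-0.9, -0.5, 1.0]
width: 0.0268
finger_force: 30.0
time_s: 53.68
ee_pos: [0.6148, 0.2894, 0.1854]
orientation: [2.268, 2.17, 0.01]
contact_force: [-0.2, -0.3, -1.6]
width: 0.0268
finger_force: 30.0
time_s: 54.3
ee_pos: [0.6052, 0.1321, 0.1801]
orientation: [-2.27, -2.169, 0.002]
contact_force: [-0.5, 0.6, -1.2]
width: 0.0272
finger_force: 30.0
time_s: 54.92
ee_pos: [0.6062, 0.1328, 0.1314]
orientation: [2.269, 2.172, 0.001]
contact_force: [0.3, -0.4, -0.4]
width: 0.0274
finger_force: 30.0
```

```bash

python3 -m creep '{"linear":[[0.0003,0,-0.01],[0,0,-0.014],[0,0,-0.004],[0,0,-0.004],[0,0,0]],"turn":[[0,0,0],[0,0,0],[0,0,0],[0,0,0],[0,0,0]]}'
python3 -m creep '{"linear":[[0,0,-0.004],[0,0,-0.003],[0,0,0]],"turn":[[0,0,0],[0,0,0],[0,0,0]]}'
```

```text
time_s: 55.55
ee_pos: [0.6059, 0.1324, 0.0988]
orientation: [-2.27, -2.172, 0.001]
contact_force: [0.5, -0.7, -1.8]
width: 0.0274
finger_force: 30.0
time_s: 55.92
ee_pos: [0.6058, 0.1324, 0.0919]
orientation: [-2.27, -2.172, 0.001]
contact_force: [-0.2, 0.1, -0.6]
width: 0.0274
finger_force: 30.0
```

```bash

python3 -m creep '{"linear":[[0,0,-0.004],[0,0,-0.004],[0,0,-0.003],[0,0,-0.002],[0,0,0]],"turn":[[0,0,0],[0,0,0],[0,0,0],[0,0,0],[0,0,0]]}'
python3 -m creep '{"linear":[[0,0,-0.002],[0,0,0]],"turn":[[0,0,0],[0,0,0]]}'
python3 -m creep '{"linear":[[0,0,-0.001],[0,0,0],[0,0,0],[0,0,0.03],[0,0,0.05]],"turn":[[0,0,0],[0,0,0],[0,0,0],[0,0,0],[0,0,0]]}' 0.4
python3 -m creep '{"linear":[[-0.03,-0.02,0.05],[-0.045,-0.03,0.03],[0,-0.03,0],[0,0,0],[0,0,0]],"turn":[[0,0,0],[0,0,0],[0,0,0],[0,0,0],[0,0,0]]}' 0.4
python3 - <<'E'
from h import *
tcp(); c=eyes.calibration("wrist"); p,d=eyes.grab_frame("wrist"); cv2.imwrite("pics/w22.png",p)
h=cv2.cvtColor(p,cv2.COLOR_BGR2HSV)
n,l,s,ce=cv2.connectedComponentsWithStats(cv2.inRange(h,(5,150,100),(16,255,255)))
for i in range(1,n):
    if 80<s[i,4]:
        P=pts("wrist",d,l==i,c); zt=np.percentile(P[:,2],90); T=P[abs(P[:,2]-zt)<.004]
        print("orange",ce[i].round(),s[i,4],"zt",zt.round(4),"mid",((T.min(0)+T.max(0))*500).round(1))
for q in ("plate_red","plate_yellow","plate_blue"):
  for k in eyes.masks_of("wrist",q)[:2]: print(q,round(k["score"],2),k["rect"],rect("wrist",k["region"],.055,c))
E
```

```text
time_s: 56.55
ee_pos: [0.6059, 0.1325, 0.0789]
orientation: [-2.27, -2.172, 0.001]
contact_force: [0.4, 0.4, -1.2]
width: 0.0268
finger_force: 30.0
time_s: 56.8
ee_pos: [0.606, 0.1325, 0.0771]
orientation: [-2.27, -2.172, 0.0]
contact_force: [-0.7, -0.2, -1.7]
width: 0.0272
finger_force: 30.0
time_s: 57.42
ee_pos: [0.6042, 0.1321, 0.1546]
orientation: [-2.268, -2.17, 0.007]
contact_force: [0.1, -0.1, -0.0]
width: 0.0533
finger_force: 0.0
time_s: 58.05
ee_pos: [0.5311, 0.0529, 0.2359]
orientation: [-2.27, -2.171, -0.0]
contact_force: [0.2, 0.3, -0.3]
width: 0.0527
finger_force: 0.0
t58.0 tcp [531.1  52.9 235.9] yaxis ang -2.56 z [-0.     0.001 -1.   ] F [ 0.2  0.3 -0.3] w 52.7 q6 0.1
orange [273. 107.] 736 zt 0.1106 mid [530.8 134.4 109.6]
orange [185. 109.] 702 zt 0.1104 mid [456.8 137.8 109.5]
orange [361. 108.] 680 zt 0.1105 mid [605.8 131.8 109.5]
plate_red 0.6 [243.2, 0.0, 61.6, 95.3] [534.9 196.8  98.7  60.1  87. ]
plate_red 0.21 [426.4, 123.4, 65.3, 158.1] [745.   21.4 197.6  89.6 -85.7]
plate_yellow 0.92 [73.5, 35.3, 46.1, 90.2] [337.2 185.3  96.3  56.7  90. ]
plate_yellow 0.81 [166.8, 1.1, 63.1, 95.3] [458.7 204.2 105.3  61.4  87.9]
plate_blue 0.61 [317.6, 1.1, 62.2, 93.1] [608.1 196.4 103.6  60.9  88.6]
```

View pics/w22.png

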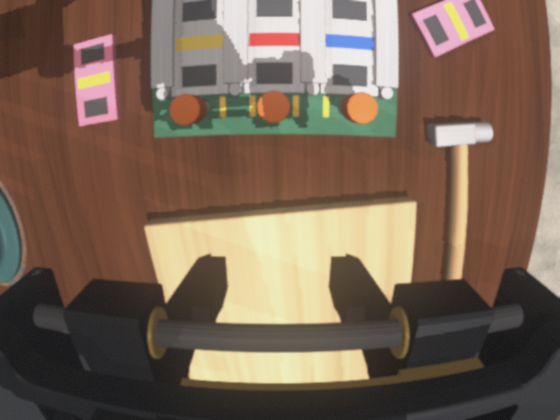

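The pins at (185,109), (273,107) and (361,108) are all fully down, with tops at 110 mm. All three plates are in their slots.

```bash
python3 -c "
from cell import r
print(r.finish_job())"
```

```text
the job is handed in; nothing more can be done
None
```

I put the red, blue and yellow plates fully home in the rack, each locked by a keeper pin seated fully down in its bore, and handed the job in at about 58 s; the hand-in returned no verdict.

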